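Scoop the spindle whorls onto the balance

TASK

Use the hand scoop to move all five clay spindle whorls from the narrow drying tray into the weighing tray on the balance, then lay the scoop flat on its mat again. The whorls go for residue analysis, so the gripper must not touch them; do not bear down hard on the drying tray with the scoop, and tip the whorls in from close above, not from a height. Leave the weighing tray standing where it is on the balance and everything else on the table where it is.

Things in the scene. Friction and masses are not known exactly. Their poses are not given: they have to be found in the camera images.
- drying_tray: white plastic open tray, narrow, fixed to the table: outside 250 (its x) by 114 (its y) by 35 mm high, walls and floor 5 mm thick (inside 240 by 104 mm, floor 5 mm above the table). Origin under its centre; the whorls lie in the half towards its +x, the other half is empty
- whorl0: small bun-shaped clay spindle whorl, solid, 26 mm across at mid-height, 17 mm thick, bevelled above and below to flats 10 mm across, 20 g; origin at the centre of one flat (its underside at the start), z its axis. All five lie in the drying tray, flat on its floor, in its +x half
- whorl1: small bun-shaped clay spindle whorl, solid, 26 mm across at mid-height, 17 mm thick, bevelled above and below to flats 10 mm across, 20 g; origin at the centre of one flat (its underside at the start), z its axis. All five lie in the drying tray, flat on its floor, in its +x half
- whorl2: small bun-shaped clay spindle whorl, solid, 26 mm across at mid-height, 17 mm thick, bevelled above and below to flats 10 mm across, 20 g; origin at the centre of one flat (its underside at the start), z its axis. All five lie in the drying tray, flat on its floor, in its +x half
- whorl3: small bun-shaped clay spindle whorl, solid, 26 mm across at mid-height, 17 mm thick, bevelled above and below to flats 10 mm across, 20 g; origin at the centre of one flat (its underside at the start), z its axis. All five lie in the drying tray, flat on its floor, in its +x half
- whorl4: small bun-shaped clay spindle whorl, solid, 26 mm across at mid-height, 17 mm thick, bevelled above and below to flats 10 mm across, 20 g; origin at the centre of one flat (its underside at the start), z its axis. All five lie in the drying tray, flat on its floor, in its +x half
- scoop: steel hand scoop, 220 g. x: from handle to open lip; origin: centre of the pan's underside. Pan 90 (x) by 94 mm, floor 2 mm thick, lip at x = +45 mm, sides 32 mm high (lower near the lip), back wall 45 mm high at x = -45. Black handle: level flat-sided bar 20 mm wide (y), 24 mm tall, from x = -60 to -145, its mid-line 62 mm above the underside. Starts flat on the mat
- mat: cork mat on which the scoop lies, fixed, 250 (its x) by 130 (its y) by 4 mm; origin under its centre
- balance: white bench balance, fixed, 210 (x) by 200 (y) by 43 mm with a steel platform whose top is 51 mm above the table, centred at x = +20 mm; origin under its centre
- weighing_tray: open aluminium weighing tray standing loose on the balance's platform: 150 (x) by 170 (y) by 45 mm high, walls and floor 4 mm; origin under its centre; 400 g
- brush: bystander: wooden brush, 170 mm long, lying on the table; origin under its middle
- pot_base: bystander: broken clay pot base, 72 mm across, 30 mm high; origin under its centre
- loupe: bystander: black loupe, 40 mm across, 35 mm high; origin under its centre
- sample_jar: bystander: lidded jar, 54 mm across, 70 mm high; origin under its centre
- cup: bystander: small clay cup, 60 mm across, 60 mm high; origin under its centre
- scale_block: bystander: wooden scale bar, 100 by 30 by 12 mm; origin under its centre

How it is judged:
By the outcome, as a careful person would: the job done as asked, in the order asked, and still so for the second after the job is handed in, with the robot touching nothing.
It also fails if it takes over 72 s, if anything falls off the work surface, if the arm or the gripper's body presses on something with over 40 N, if the wrist force passes 120 N, or if a joint passes its speed limit or range.

ROBOT

A 7-joint arm with a two-finger parallel gripper is mounted at the origin on the work surface. World frame = base frame: x ahead of the robot, y to its left, z up, the work surface at z = 0. Lengths are in m, angles in rad, forces in N, time in s.
With the tool pointing down it reaches from about 0.425 to 1.025 m from the base axis. Payload 9.4 kg.
Tool frame: the origin (TCP) lies between the finger pads; the fingertips stand 22 mm ahead of it and the grasp point (between the pads) lies 3 mm ahead of it; z points along the fingers, y is the line along which they close (so a half turn about z gives the same grasp; the last joint's range is limited). The gripper opens to 85 mm and grips with 20 to 120 N. Pads are 22 mm wide; open, the fingers measure 114 mm over their backs; the gripper's body (76 mm by 85 mm) begins 54 mm behind the grasp point. The pads swing forward as they close: fully open they stand 13 mm farther back than shut.
Start: joints at [-0.077, 0.599, -0.003, 1.599, 0.002, 0.943, -0.08], TCP at [0.725, -0, 0.232] pointing down, gripper open.
Joint ranges: [-2.57, 2.57], [-0.35, 1.97], [-1.29, 1.29], [0.11, 2.56], [-1.05, 4.19], [0.11, 1.86], [-2.63, 2.63]. Speed limits (rad/s): [2.22, 2.22, 3.01, 3.01, 3.14, 3.14, 3.14].

INTERFACE

Orientations are given as a unit quaternion [x, y, z, w].
In Python, from bench import sense, snapshot, finish_job, find_in, pinpoint gives the robot as it stands. The module is installed in compiled form; this text tells all that it offers.
- The arm moves only by the tool apply_moves, never from a script. Its argument "commands" is a list of rows, each an object of numbers: "x", "y", "z": the shift along the tool's x, y, z in mm; "turn": the turn about the tool's z in degrees; "gripper": the finger opening in mm, from 0 to 85.4. A call has 1 to 5 rows; each row shifts and turns the commanded pose from where the row before left it, along the tool's axes as they then stand; what a row does not reach is not made up. A row lasts 1/8 s, in which the tool goes at most 62.5 mm and 10.7 degrees, less where a joint would pass 70% of its speed; a pose out of reach is approached as far as the arm can. A call is refused whole if a number of a shift passes 62.5 or a number of a turn 10.7, either way. A call with a gripper value outside its range is refused whole. The fingers move at their own pace and stop on an object; "grip_force" is the grip in N (left out, the last holds). Time passes only in rows, so rows that do not move let the fingers close. It gives the time, the measured TCP pose, the force, the opening and the grip force at its end, in the units of the state.
- sense(): the state, without advancing time (a new reading comes with each control period).
- snapshot(name): name is "scene" or "side" or "wrist"; returns a dict with "color" (420x560x3 uint8, red, green, blue), "vfov" (degrees; the focal length in pixels is half the picture's height over the tangent of half this angle, whatever the lens; pixels are square), "cx", "cy" (the principal point, pixels), "eye" and "rotation" of the camera in the world. Camera axes: x right, y down, z forward; pixel columns grow to the right and rows downward; lengths in m; the calibration is good to about 2 mm. The wrist camera is an equidistant fisheye: a pixel r from the principal point sees the ray r / f radians off the axis. A picture is of the moment at which its call begins. There is no depth.
- finish_job(): hands the job in; it is judged then, once.
Trained networks look in the newest picture that a camera, given by its name, has taken for a name from the list of things; names that differ only in an ending like _2 or _b are one class to them, and where a whole thing is asked for, a point or a joint stands for the part that bears it (a point fixed in the world has none). Each returns a list of dicts, best first, with "conf" (0 to 1); they miss things now and then, are a little off and sometimes report something else, mostly with a low value. They report only what shows in the picture. A call takes as long as a camera call.
- find_in(camera, name): "location" ([column, row] in pixels, amid what is visible of it).
- pinpoint(camera, name): "location" ([column, row] in pixels: a listed point, or the origin of a listed thing).
The state is a dict: "time_s": time; "joint_positions": joint angles; "qvel": joint speeds; "joint_efforts": joint torques, N m; "tcp_pos": TCP position; "tool_rot": TCP orientation; "force": force on the tool from outside, world axes, zero at the start; "moment": the same for the moment, N m; "opening": finger opening in m; "grip_force": force on a finger pad.
Only numpy, scipy, OpenCV 4.12 (cv2) and the standard library are available. Lean on these libraries where they do the work, as an engineer would, in place of code of your own. Each camera call takes 0.05 s, during which the arm holds its last target. There are 200 camera calls.

## Working session

There is one attempt and no reset: what is moved stays moved. The work goes in short steps, Python scripts to look and compute and a tool call to move; the robot and the scene stay as the last step left them, time stands still between calls to the robot, and variables do not carry over. Pictures are saved under pics/ and viewed, at most 10 in all, crops included, and the job is handed in when it is done.

Besides the shell and the picture viewer there is one more tool, called after "Emit:" as name(argument=value, ...) on one line, values as JSON. apply_moves: Moves the arm, as the interface text tells. Its arguments: {"type":"object","properties":{"commands":{"type":"array"},"grip_force":{"type":"number"}},"required":["commands"]}

```bash
mkdir -p pics; cat > h.py <<'E'
import numpy as np, cv2
from bench import *
from scipy.spatial.transform import Rotation as R
def snap(c,fn=None):
    s=snapshot(c)
    if fn: cv2.imwrite('pics/'+fn,s['color'][:,:,::-1])
    return s
def rotm(s):
    r=np.array(s['rotation'],float)
    return r if r.shape==(3,3) else R.from_quat(r).as_matrix()
def ray(s,p):
    f=s['color'].shape[0]/2/np.tan(np.radians(s['vfov'])/2)
    u=np.array([(p[0]-s['cx'])/f,(p[1]-s['cy'])/f])
    if s.get('fish'):
        r=np.linalg.norm(u);d=np.r_[u/max(r,1e-9)*np.sin(r),np.cos(r)]
    else: d=np.r_[u,1]
    return rotm(s)@d
def onz(s,p,z):
    d=ray(s,p);e=np.array(s['eye']);return e+d*(z-e[2])/d[2]
def proj(s,P):
    f=s['color'].shape[0]/2/np.tan(np.radians(s['vfov'])/2)
    c=rotm(s).T@(np.array(P)-s['eye'])
    if s.get('fish'):
        r=np.linalg.norm(c[:2]);t=np.arctan2(r,c[2]);return c[:2]/r*t*f+[s['cx'],s['cy']]
    return c[:2]/c[2]*f+[s['cx'],s['cy']]
E
cat > a.py <<'E'
from h import *
for c in ['scene','side','wrist']:
    s=snap(c,c+'0.png')
    if c=='wrist': s['fish']=1
    print(c,s['vfov'],s['eye'],rotm(s).round(3).tolist())
    for n,z in [('drying_tray',0),('scoop',.004),('mat',0),('balance',0),('weighing_tray',.051),('brush',0),('pot_base',0),('loupe',0),('sample_jar',0),('cup',0),('scale_block',0),('whorl0',.005)]:
        r=pinpoint(c,n)
        print(n,[(np.round(q['location']).tolist(),round(q['conf'],2),(onz(s,q['location'],z)[:2]*1000).round().tolist()) for q in r[:6]])
print(sense())
E
python3 a.py; python3 -c "
import cv2,numpy as np
print(cv2.imread('pics/scene0.png').shape)"
```

```text
scene 42.96489998717476 [ 1.03192883 -0.51039381  1.01761988] [[0.744, 0.541, -0.391], [0.667, -0.587, 0.458], [0.018, -0.602, -0.798]]
drying_tray [([256.0, 235.0], 0.56, [538.0, -9.0])]
scoop [([161.0, 333.0], 0.9, [563.0, -316.0])]
mat [([140.0, 337.0], 0.58, [537.0, -350.0])]
balance []
weighing_tray [([366.0, 137.0], 0.56, [559.0, 377.0]), ([166.0, 229.0], 0.36, [403.0, -157.0])]
brush [([320.0, 285.0], 0.71, [730.0, -11.0]), ([159.0, 330.0], 0.58, [553.0, -315.0])]
pot_base [([273.0, 230.0], 0.26, [558.0, 28.0])]
loupe [([168.0, 231.0], 0.61, [380.0, -138.0])]
sample_jar [([272.0, 208.0], 0.67, [513.0, 75.0]), ([382.0, 238.0], 0.56, [757.0, 184.0])]
cup [([279.0, 352.0], 0.63, [765.0, -184.0])]
scale_block [([221.0, 203.0], 0.68, [410.0, 3.0])]
whorl0 [([286.0, 210.0], 0.67, [543.0, 90.0]), ([273.0, 232.0], 0.59, [562.0, 21.0]), ([250.0, 221.0], 0.47, [501.0, 9.0]), ([270.0, 209.0], 0.47, [512.0, 66.0]), ([262.0, 204.0], 0.45, [488.0, 63.0]), ([276.0, 348.0], 0.4, [757.0, -182.0])]
side 48.9313960248434 [ 0.03842496 -0.8379781   0.89857977] [[0.848, -0.347, 0.401], [-0.53, -0.5
[... 1857 characters left out ...]
07673114,  0.59928171, -0.00248348,  1.59938904,  0.0018002 ,
        0.94288283, -0.07979183]), 'qvel': array([-0.00035169, -0.00087957, -0.00058346,  0.00183372, -0.00064903,
       -0.00021393,  0.00062724]), 'joint_efforts': array([ 3.32265823e-03, -7.76200604e+01,  1.56551879e+00, -2.58374673e+01,
        1.25305777e-02,  2.22340699e-03,  2.32721004e-05]), 'tcp_pos': array([7.25012792e-01, 6.11143707e-06, 2.31792113e-01]), 'tool_rot': array([ 7.07089986e-01,  7.07123575e-01, -2.48980787e-06,  3.47009212e-05]), 'force': array([ 0.44256384,  0.36848594, -0.87729291]), 'moment': array([ 0.03307817,  0.05746744, -0.0247065 ]), 'grip_force': 0.0, 'opening': 0.08567688654646227}
(420, 560, 3)
```

View pics/scene0.png

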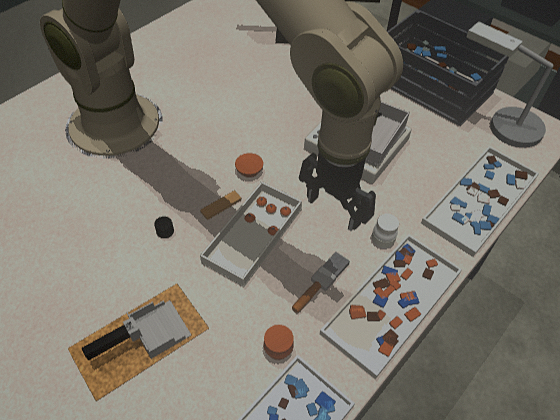

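View pics/side0.png

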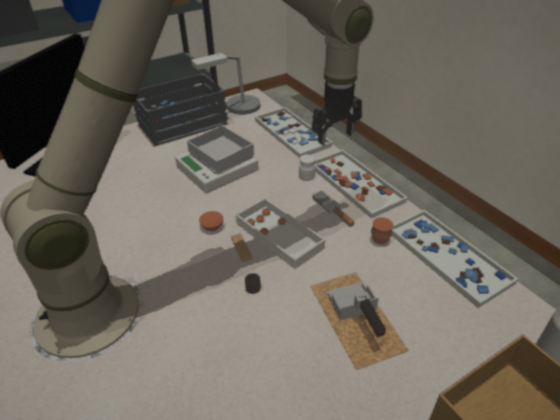

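```bash
python3 - <<'E'
import cv2,numpy as np
a=cv2.imread('pics/scene0.png');b=cv2.imread('pics/side0.png');w=cv2.imread('pics/wrist0.png')
def c(i,x,y): return cv2.resize(i[y:y+75,x:x+100] if 0 else i[y:y+100,x:x+133],(400,300),interpolation=cv2.INTER_CUBIC)
cv2.imwrite('pics/comp0.png',np.vstack([np.hstack([c(a,190,183),c(a,70,280)]),np.hstack([c(b,165,100),c(b,300,250)])]))
cv2.imwrite('pics/wr2.png',cv2.resize(w,(800,600)))
E
```

```text
(no output)
```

View pics/comp0.png

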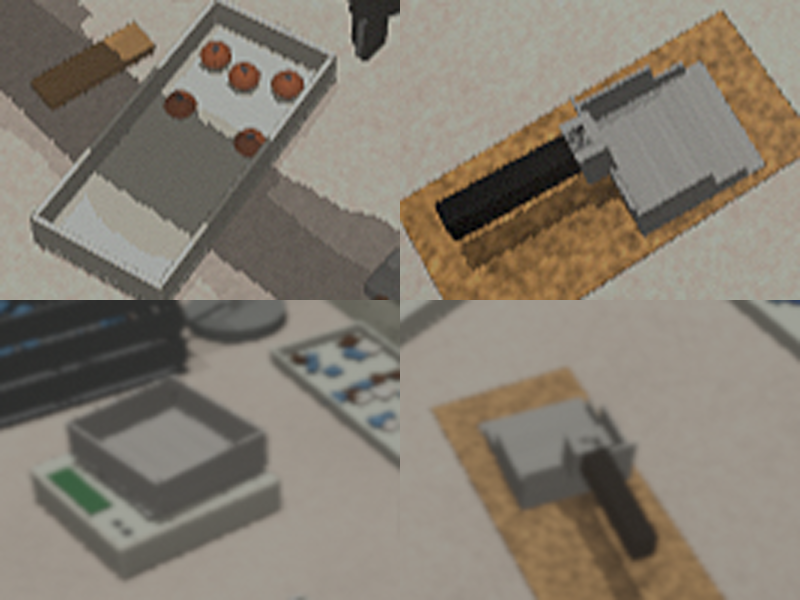

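View pics/wr2.png

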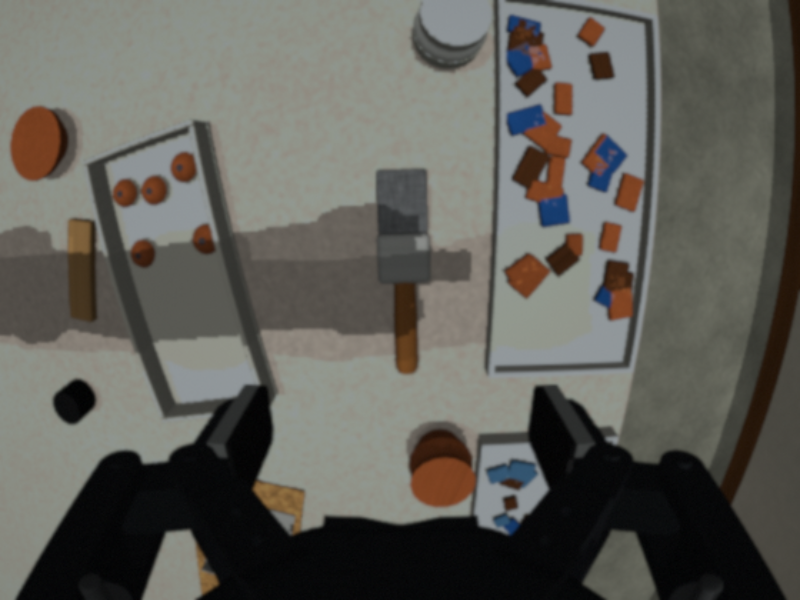

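```bash
cat > b.py <<'E'
from h import *
a=snapshot('scene');b=snapshot('side')
k=133/400
def P(s,off,o2,pts,z):
    q=np.array([onz(s,(off[0]+(p[0]-o2[0])*k+0,off[1]+(p[1]-o2[1])*k),z)[:2]*1000 for p in pts]);print(q.round().tolist());return q
print('dry');q=P(a,(190,183),(0,0),[(213,2),(336,60),(165,294),(33,222)],.035);
print(q.mean(0),np.degrees([np.arctan2(*(q[0]-q[3])[::-1]),np.arctan2(*(q[1]-q[2])[::-1])]),np.linalg.norm(q-np.roll(q,1,0),axis=1))
print('whorls');P(a,(190,183),(0,0),[(215,55),(243,76),(287,84),(180,104),(249,142)],.0135)
print('lip');P(a,(70,280),(400,0),[(707,65),(763,165)],.006)
print('handle top end corners, front');P(a,(70,280),(400,0),[(438,203),(455,238),(448,220),(570,140),(580,165)],.078)
print('mat');m=P(a,(70,280),(400,0),[(725,10)],.004)
print('mat side');P(b,(300,250),(400,300),[(432,408),(570,367)],.004)
print('side lip');P(b,(300,250),(400,300),[(482,428),(523,505),(572,400)],.006)
print('side handle');P(b,(300,250),(400,300),[(597,460),(640,550),(630,555),(655,540)],.078)
print('wt');q=P(b,(165,100),(0,300),[(70,428),(172,379),(266,435),(160,490)],.096)
print(q.mean(0),np.linalg.norm(q-np.roll(q,1,0),axis=1))
print('bal');q=P(b,(165,100),(0,300),[(35,465),(125,550),(280,485)],.043)
E
python3 b.py
```

```text
dry
[[460.0, 91.0], [570.0, 113.0], [617.0, -127.0], [506.0, -148.0]]
[538.20924551 -17.71371086] [100.92315825 101.05893818] [243.8565112  112.77401302 244.32249868 113.35190124]
whorls
[[486.0, 65.0], [517.0, 65.0], [547.0, 82.0], [499.0, 11.0], [563.0, 21.0]]
lip
[[527.0, -255.0], [611.0, -279.0]]
handle top end corners, front
[[513.0, -446.0], [539.0, -452.0], [526.0, -448.0], [539.0, -366.0], [557.0, -372.0]]
mat
[[502.0, -216.0]]
mat side
[[499.0, -221.0], [625.0, -247.0]]
side lip
[[520.0, -262.0], [501.0, -341.0], [601.0, -278.0]]
side handle
[[535.0, -378.0], [509.0, -455.0], [500.0, -454.0], [523.0, -454.0]]
wt
[[463.0, 437.0], [604.0, 471.0], [636.0, 307.0], [493.0, 274.0]]
[548.86044572 372.25650218] [165.41262741 145.60921044 167.71976457 146.84193646]
bal
[[426.0, 469.0], [444.0, 268.0], [638.0, 284.0]]
```

Emit:
apply_moves(commands=[{"x": -41, "y": -20, "z": 8}, {"x": -41, "y": -20, "z": 8}, {"x": -41, "y": -20, "z": 8}, {"x": -41, "y": -20, "z": 8}, {"x": -41, "y": -20, "z": 8}])

```text
invalid input
```

Emit:
apply_moves(commands=[{"x": -41, "y": -19, "z": 8}, {"x": -41, "y": -19, "z": 8}, {"x": -41, "y": -19, "z": 8}, {"x": -41, "y": -19, "z": 8}, {"x": -40, "y": -19, "z": 8}])

```text
invalid input
```

Emit:
apply_moves(commands=[{"turn": 7}, {"turn": 7}, {"x": 0}, {"x": 0}])

```text
invalid input
```

```bash
python3 - <<'E'
from h import *
s=snap('wrist','w1.png');s['fish']=1
st=sense();print(st['time_s'],st['tcp_pos'],R.from_quat(st['tool_rot']).as_matrix().round(3).tolist())
for n,z in [('scoop',.004),('mat',0)]: print(n,[(q['location'],q['conf'],onz(s,q['location'],z)) for q in pinpoint('wrist',n)[:2]])
# overlay predicted model
M=R.from_euler('z',76,degrees=True).as_matrix();o=np.array([.554,-.312,.004])
im=cv2.resize(s['color'][:,:,::-1],(800,600)).copy()
def pl(pts,c):
    p=[tuple(int(v*800/560) for v in proj(s,o+M@np.array(q)/1000)) for q in pts]
    for i in range(len(p)): cv2.line(im,p[i],p[(i+1)%len(p)],c,1)
pl([(45,-47,2),(45,47,2),(-45,47,2),(-45,-47,2)],(0,255,0))
pl([(-60,-10,74),(-60,10,74),(-145,10,74),(-145,-10,74)],(0,0,255))
cv2.imwrite('pics/w1o.png',im)
E
```

```text
2.1 [ 7.24964933e-01 -4.91570641e-05  2.31755648e-01] [[0.0, 1.0, -0.0], [1.0, -0.0, -0.0], [-0.0, -0.0, -1.0]]
scoop []
mat []
```

View pics/w1o.png

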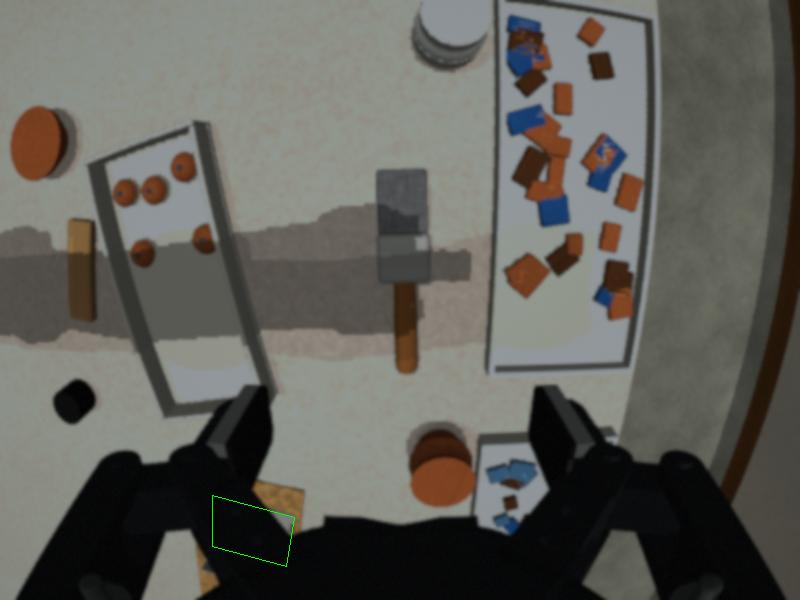

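Emit:
apply_moves(commands=[{"x": -41, "y": -20, "z": 8, "turn": 0, "gripper": 85}, {"x": -41, "y": -20, "z": 8, "turn": 0, "gripper": 85}, {"x": -41, "y": -20, "z": 8, "turn": 0, "gripper": 85}, {"x": -41, "y": -20, "z": 8, "turn": 0, "gripper": 85}, {"x": -41, "y": -20, "z": 8, "turn": 0, "gripper": 85}])

```text
time_s: 2.82
tcp_pos: [0.6244, -0.2063, 0.1917]
tool_rot: [0.707, 0.707, 0.0, 0.0]
force: [0.1, -0.2, 0.4]
opening: 0.0849
grip_force: 0.0
```

Emit:
apply_moves(commands=[{"x": -41, "y": -19, "z": 8, "turn": 0, "gripper": 85}, {"x": -41, "y": -19, "z": 8, "turn": 0, "gripper": 85}, {"x": -41, "y": -19, "z": 8, "turn": 0, "gripper": 85}, {"x": -41, "y": -19, "z": 8, "turn": 0, "gripper": 85}, {"x": -40, "y": -19, "z": 8, "turn": 0, "gripper": 85}])

```text
time_s: 3.45
tcp_pos: [0.5294, -0.4105, 0.1517]
tool_rot: [0.707, 0.707, 0.0, 0.0]
force: [-0.2, -0.2, -0.9]
opening: 0.0848
grip_force: 0.0
```

Emit:
apply_moves(commands=[{"x": 0, "y": 0, "z": 0, "turn": 7, "gripper": 85}, {"x": 0, "y": 0, "z": 0, "turn": 7, "gripper": 85}, {"x": 0, "y": 0, "z": 0, "turn": 0, "gripper": 85}])

```text
time_s: 3.82
tcp_pos: [0.5301, -0.409, 0.1518]
tool_rot: [0.788, 0.616, -0.0, 0.0]
force: [-0.7, -0.0, -0.2]
opening: 0.0849
grip_force: 0.0
```

```bash
cat > ov.py <<'E'
from h import *
import sys
def overlay(cam,fn,yaw,o,crop=None):
    s=snap(cam); 
    if cam=='wrist': s['fish']=1
    M=R.from_euler('z',yaw,degrees=True).as_matrix();o=np.array(o)
    im=cv2.resize(s['color'][:,:,::-1],(800,600)).copy()
    def pl(pts,c):
        p=[tuple(int(v*800/560) for v in proj(s,o+M@np.array(q)/1000)) for q in pts]
        for i in range(len(p)): cv2.line(im,p[i],p[(i+1)%len(p)],c,1)
    pl([(45,-47,2),(45,47,2),(-45,47,2),(-45,-47,2)],(0,255,0))
    pl([(-60,-10,74),(-60,10,74),(-145,10,74),(-145,-10,74)],(0,0,255))
    cv2.imwrite('pics/'+fn,im)
    return s
E
python3 - <<'E'
from ov import *
s=overlay('wrist','w1o.png',76,[.554,-.312,.004])
st=sense();print(st['time_s'],st['tcp_pos'],R.from_quat(st['tool_rot']).as_matrix().round(3).tolist())
for n,z in [('scoop',.004),('mat',0)]: print(n,[(q['location'],q['conf'],onz(s,q['location'],z)) for q in pinpoint('wrist',n)[:2]])
E
```

```text
3.875 [ 0.53020067 -0.40886094  0.151822  ] [[0.239, 0.971, -0.0], [0.971, -0.239, -0.0], [-0.0, 0.0, -1.0]]
scoop [([281.2, 87.0], 0.71, array([ 0.55483726, -0.31073258,  0.004     ]))]
mat []
```

View pics/w1o.png

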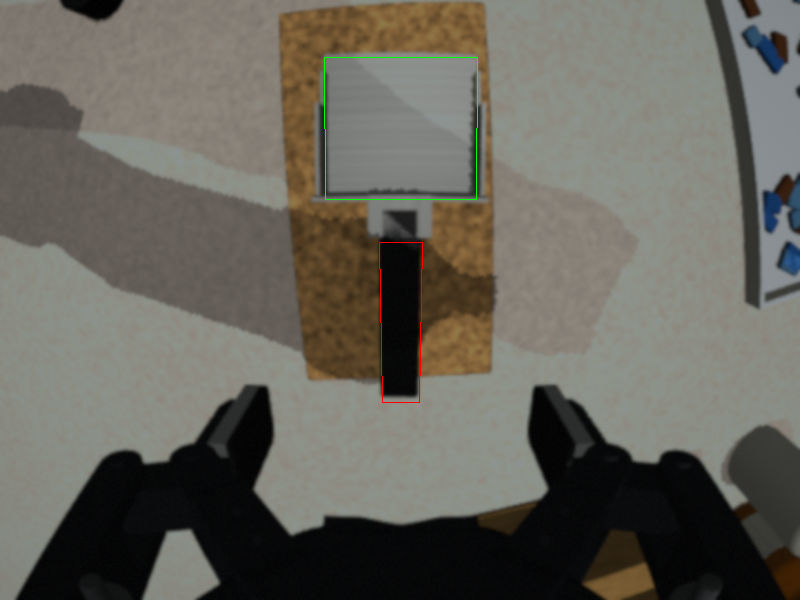

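Emit:
apply_moves(commands=[{"x": 0, "y": 0, "z": 39, "turn": 0, "gripper": 85}, {"x": 0, "y": 0, "z": 39, "turn": 0, "gripper": 85}, {"x": 0, "y": 0, "z": 0, "turn": 0, "gripper": 10}, {"x": 0, "y": 0, "z": 0, "turn": 0, "gripper": 10}, {"x": 0, "y": 0, "z": 0, "turn": 0, "gripper": 10}], grip_force=110)

```text
time_s: 4.6
tcp_pos: [0.5308, -0.4097, 0.0756]
tool_rot: [0.788, 0.616, 0.0, 0.001]
force: [0.2, 1.0, 0.4]
opening: 0.0319
grip_force: 0.0
```

Emit:
apply_moves(commands=[{"x": 0, "y": 0, "z": 0, "turn": 0, "gripper": 10}, {"x": 0, "y": 0, "z": 0, "turn": 0, "gripper": 10}, {"x": 0, "y": 0, "z": 0, "turn": 0, "gripper": 10}])

```text
time_s: 4.97
tcp_pos: [0.5304, -0.4104, 0.075]
tool_rot: [0.788, 0.615, -0.0, 0.001]
force: [-0.2, -3.4, 5.9]
opening: 0.0142
grip_force: 108.0
```

Emit:
apply_moves(commands=[{"x": 0, "y": 0, "z": -10, "turn": 0, "gripper": 10}, {"x": 0, "y": 0, "z": -20, "turn": 0, "gripper": 10}, {"x": 0, "y": 0, "z": -25, "turn": 0, "gripper": 10}, {"x": 0, "y": 0, "z": -25, "turn": 0, "gripper": 10}, {"x": 0, "y": 0, "z": 0, "turn": 0, "gripper": 10}])

```text
time_s: 5.6
tcp_pos: [0.5311, -0.4095, 0.1566]
tool_rot: [0.788, 0.616, 0.001, 0.002]
force: [0.0, 0.1, -2.0]
opening: 0.0145
grip_force: 108.2
```

```bash
python3 - <<'E'
from ov import *
st=sense();z=st['tcp_pos'][2]-.075;print(st)
s=overlay('wrist','w2.png',76,[.555,-.311,.004+z])
a=cv2.imread('pics/w2.png')[0:420,240:560]
s=overlay('scene','s2.png',76,[.555,-.311,.004+z])
b=cv2.imread('pics/s2.png')[360:600,80:400]
s=overlay('side','d2.png',76,[.555,-.311,.004+z])
c=cv2.imread('pics/d2.png')[290:530,400:720]
b=cv2.resize(b,(400,300),interpolation=2);c=cv2.resize(c,(400,300),interpolation=2)
cv2.imwrite('pics/c2.png',np.hstack([np.vstack([b,c]),cv2.resize(a,(400,525))[:,:] if 0 else cv2.copyMakeBorder(cv2.resize(a,(400,525)),0,75,0,0,0)]))
E
```

```text
{'time_s': 5.6, 'joint_positions': array([ 0.54378116,  0.61366449,  0.04425405,  1.80152695, -0.03866704,
        0.72291534,  0.36473658]), 'qvel': array([ 0.0022828 ,  0.03934062, -0.00293459,  0.03373855,  0.00093859,
       -0.02920664, -0.00091383]), 'joint_efforts': array([-1.62283599e-02, -7.70102620e+01,  2.44034104e+00, -2.22180748e+01,
       -1.14955734e-01,  5.19202854e-01, -1.20972396e-03]), 'tcp_pos': array([ 0.5310972 , -0.40953773,  0.15661946]), 'tool_rot': array([7.87940475e-01, 6.15747632e-01, 7.41038655e-04, 2.02763803e-03]), 'force': array([ 0.04552181,  0.12324292, -1.95276107]), 'moment': array([-0.19898116,  0.0928226 ,  0.0508107 ]), 'grip_force': 108.16264098510146, 'opening': 0.014471109612514828}
```

View pics/c2.png

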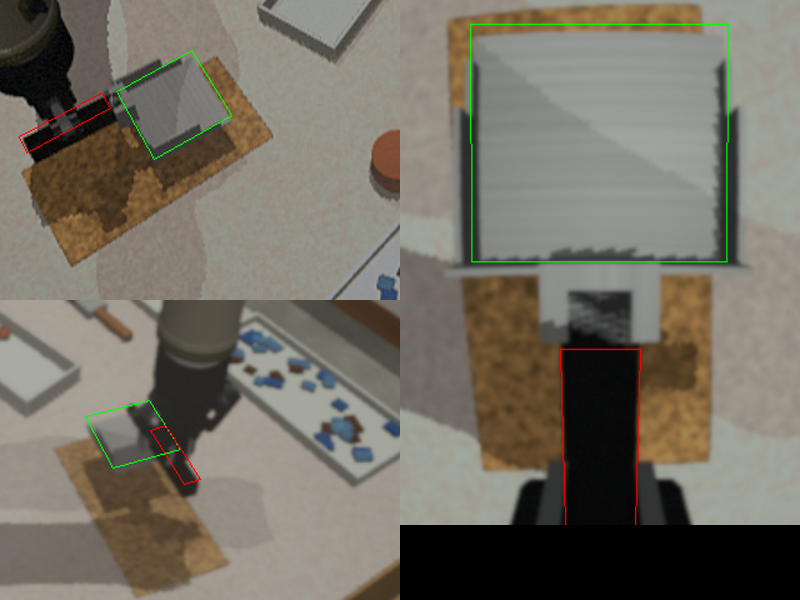

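Emit:
apply_moves(commands=[{"x": 24, "y": -4, "z": 0, "turn": 0, "gripper": 10}, {"x": 52, "y": -4, "z": 0, "turn": 0, "gripper": 10}, {"x": 52, "y": -4, "z": 0, "turn": 0, "gripper": 10}, {"x": 52, "y": -4, "z": 0, "turn": 0, "gripper": 10}, {"x": 52, "y": -4, "z": 0, "turn": 0, "gripper": 10}])

```text
time_s: 6.38
tcp_pos: [0.5662, -0.176, 0.1529]
tool_rot: [0.788, 0.616, -0.0, -0.001]
force: [0.6, 0.4, -1.2]
opening: 0.0144
grip_force: 108.2
```

Emit:
apply_moves(commands=[{"x": 0, "y": 0, "z": 0, "turn": -5, "gripper": 10}, {"x": 0, "y": 0, "z": 0, "turn": -8, "gripper": 10}, {"x": 0, "y": 0, "z": 0, "turn": -8, "gripper": 10}, {"x": 0, "y": 0, "z": 0, "turn": -4, "gripper": 10}, {"x": 0, "y": 0, "z": 0, "turn": 0, "gripper": 10}])

```text
time_s: 7.0
tcp_pos: [0.5661, -0.178, 0.153]
tool_rot: [0.636, 0.772, -0.0, -0.001]
force: [0.4, 0.3, -2.1]
opening: 0.0143
grip_force: 108.2
```

```bash
cat > tr.py <<'E'
from h import *
def box(s,im,o,yaw,hx,hy,zs,col,k):
    M=R.from_euler('z',yaw,degrees=True).as_matrix()
    for z in zs:
        p=[tuple(int(v*k) for v in proj(s,np.array([*o,0])+M@np.array([a*hx,b*hy,z]))) for a,b in [(1,1),(1,-1),(-1,-1),(-1,1)]]
        for i in range(4): cv2.line(im,p[i],p[(i+1)%4],col,1)
E
python3 - <<'E'
from tr import *
st=sense();print(st['time_s'],st['tcp_pos'],st['force'],st['moment'],R.from_quat(st['tool_rot']).as_matrix().round(3).tolist())
ims=[]
for c,cr in [('wrist',(0,0,800,600)),('scene',(270,240,400,300)),('side',(300,220,400,300))]:
    s=snap(c); s['fish']=c=='wrist'
    cv2.imwrite('pics/raw3'+c+'.png',s['color'][:,:,::-1])
    k=800/560 if c=='wrist' else 2*800/560
    im=cv2.resize(s['color'][:,:,::-1],None,fx=k,fy=k,interpolation=cv2.INTER_CUBIC)
    box(s,im,(.535,-.016),101,.125,.057,[.035],(0,255,0),k)
    if c!='wrist':
        x,y=(390,330) if c=='scene' else (640,520); im=im[y:y+300,x:x+400]
    else: im=cv2.resize(im,(800,600))[0:300]
    ims.append(im)
cv2.imwrite('pics/c3.png',np.vstack([ims[0],np.hstack(ims[1:])]))
E
```

```text
7.0 [ 0.56609833 -0.1780113   0.15302237] [ 0.44047366  0.31622917 -2.13527275] [-0.15405549 -0.02169622  0.05680782] [[-0.191, 0.982, -0.001], [0.982, 0.191, 0.001], [0.001, -0.001, -1.0]]
```

View pics/c3.png

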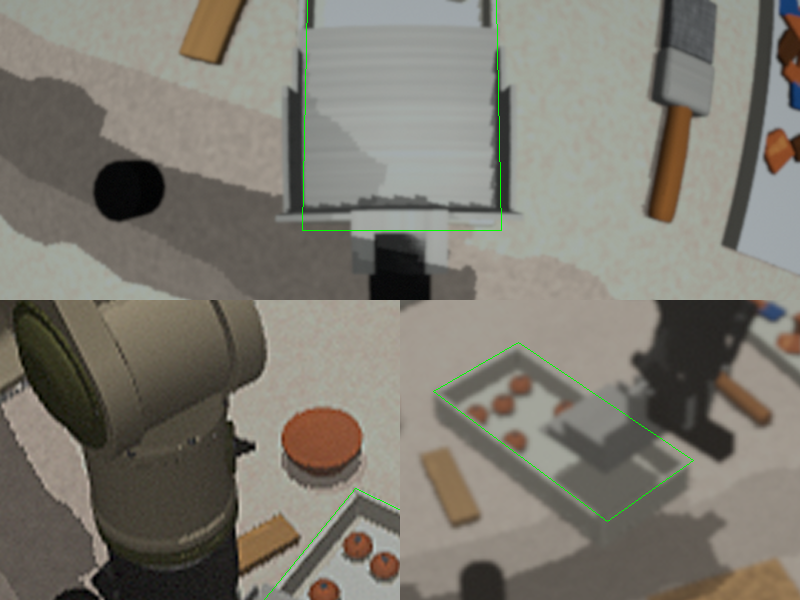

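Emit:
apply_moves(commands=[{"x": 0, "y": 0, "z": 20, "turn": 0, "gripper": 10}, {"x": 0, "y": 0, "z": 24, "turn": 0, "gripper": 10}, {"x": 0, "y": 0, "z": 12, "turn": 0, "gripper": 10}, {"x": 0, "y": 0, "z": 6, "turn": 0, "gripper": 10}, {"x": 0, "y": 0, "z": 0, "turn": 0, "gripper": 10}])

```text
time_s: 7.78
tcp_pos: [0.5668, -0.179, 0.0918]
tool_rot: [0.636, 0.772, -0.0, -0.0]
force: [-0.3, -0.4, -1.4]
opening: 0.0139
grip_force: 108.2
```

Emit:
apply_moves(commands=[{"x": 0, "y": 0, "z": 4, "turn": 0, "gripper": 10}, {"x": 0, "y": 0, "z": 0, "turn": 0, "gripper": 10}])

```text
time_s: 8.02
tcp_pos: [0.5668, -0.1791, 0.088]
tool_rot: [0.636, 0.772, 0.0, 0.0]
force: [-0.9, -0.1, -2.6]
opening: 0.0145
grip_force: 108.2
```

Not yet in contact; keep lowering gently.

Emit:
apply_moves(commands=[{"x": 0, "y": 0, "z": 4, "turn": 0, "gripper": 10}, {"x": 0, "y": 0, "z": 0, "turn": 0, "gripper": 10}])

```text
time_s: 8.28
tcp_pos: [0.5666, -0.1791, 0.0836]
tool_rot: [0.636, 0.772, -0.0, -0.0]
force: [0.3, -0.0, -1.5]
opening: 0.0143
grip_force: 108.2
```

Emit:
apply_moves(commands=[{"x": 0, "y": 0, "z": 3, "turn": 0, "gripper": 10}, {"x": 0, "y": 0, "z": 0, "turn": 0, "gripper": 10}])

```text
time_s: 8.52
tcp_pos: [0.5667, -0.179, 0.0806]
tool_rot: [0.636, 0.772, -0.0, -0.0]
force: [0.5, -0.5, -1.4]
opening: 0.0144
grip_force: 108.5
```

Emit:
apply_moves(commands=[{"x": 0, "y": 0, "z": 2, "turn": 0, "gripper": 10}, {"x": 0, "y": 0, "z": 0, "turn": 0, "gripper": 10}])

```text
time_s: 8.78
tcp_pos: [0.5667, -0.1791, 0.0787]
tool_rot: [0.636, 0.772, -0.0, 0.0]
force: [0.9, -0.4, -0.8]
opening: 0.0144
grip_force: 108.7
```

Emit:
apply_moves(commands=[{"x": 0, "y": 0, "z": 1.5, "turn": 0, "gripper": 10}, {"x": 0, "y": 0, "z": 0, "turn": 0, "gripper": 10}])

```text
time_s: 9.02
tcp_pos: [0.5667, -0.1791, 0.0772]
tool_rot: [0.636, 0.772, -0.0, 0.0]
force: [-0.2, -1.0, -0.2]
opening: 0.0146
grip_force: 108.8
```

Emit:
apply_moves(commands=[{"x": 10, "y": 0, "z": 0, "turn": 0, "gripper": 10}, {"x": 10, "y": 0, "z": 0, "turn": 0, "gripper": 10}, {"x": 0, "y": 0, "z": 0, "turn": 0, "gripper": 10}])

```text
time_s: 9.4
tcp_pos: [0.5627, -0.1576, 0.0773]
tool_rot: [0.635, 0.772, 0.0, -0.0]
force: [-0.5, 1.0, -1.7]
opening: 0.0149
grip_force: 108.7
```

Emit:
apply_moves(commands=[{"x": 5, "y": 0, "z": 0.7, "turn": 0, "gripper": 10}, {"x": 12, "y": 0, "z": 0, "turn": 0, "gripper": 10}, {"x": 12, "y": 0, "z": 0, "turn": 0, "gripper": 10}, {"x": 12, "y": 0, "z": 0, "turn": 0, "gripper": 10}, {"x": 12, "y": 0, "z": 0, "turn": 0, "gripper": 10}])

```text
time_s: 10.02
tcp_pos: [0.5528, -0.1065, 0.0767]
tool_rot: [0.636, 0.772, 0.0, 0.0]
force: [0.8, -2.9, 4.6]
opening: 0.0142
grip_force: 109.9
```

```bash
cat > v.py <<'E'
from tr import *
import sys
st=sense();print(st['time_s'],st['tcp_pos'],st['force'])
s=snap('wrist');s['fish']=True
for q in find_in('wrist','whorl0')[:8]:
    p=onz(s,q['location'],.0135)[:2]-[.535,-.016];u=np.array([-.191,.982]);v=np.array([-.982,-.191]);print(round(q['conf'],2),np.round(q['location']),'tray mm',round(p@u*1000),round(p@v*1000))
k=int(sys.argv[2]) if len(sys.argv)>2 else 0
im=cv2.resize(s['color'][:,:,::-1],None,fx=3,fy=3,interpolation=cv2.INTER_CUBIC)
cv2.imwrite('pics/'+sys.argv[1],im[0:600,440:1240])
E
python3 v.py w4.png
```

```text
10.025 [ 0.55276308 -0.106522    0.0767478 ] [ 0.76991238 -2.86643496  4.64209073]
0.87 [334.   4.] tray mm 59 -34
0.71 [231.   8.] tray mm 56 31
```

View pics/w4.png

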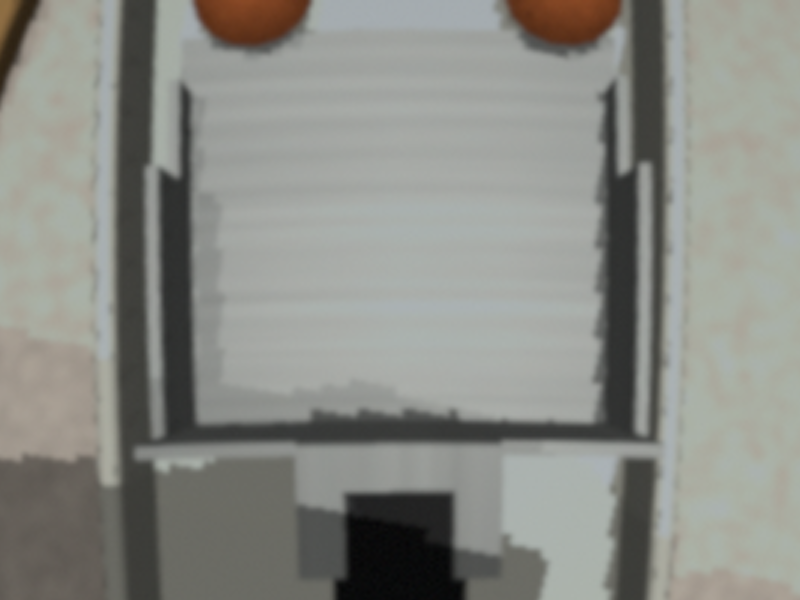

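Emit:
apply_moves(commands=[{"x": 8, "y": 0, "z": -0.6, "turn": 0, "gripper": 10}, {"x": 10, "y": 0, "z": 0, "turn": 0, "gripper": 10}, {"x": 10, "y": 0, "z": 0, "turn": 0, "gripper": 10}, {"x": 8, "y": 0, "z": 0, "turn": 0, "gripper": 10}, {"x": 0, "y": 0, "z": 0, "turn": 0, "gripper": 10}])

```text
time_s: 10.75
tcp_pos: [0.5456, -0.0709, 0.077]
tool_rot: [0.635, 0.772, -0.0, -0.0]
force: [0.2, -0.1, -0.7]
opening: 0.0144
grip_force: 108.8
```

```bash
cat > w.py <<'E'
from h import *
st=sense();t=st['tcp_pos'];print(st['time_s'],t,st['force'].round(1))
u=np.array([-.191,.982]);v=np.array([-.982,-.191]);c=np.array([.535,-.016])
print('lip',((t[:2]-c)@u*1000+146.5).round(1),'lat',((t[:2]-c)@v*1000).round(1))
for cam in ['wrist','side','scene']:
    s=snap(cam);s['fish']=cam=='wrist'
    print(cam,[(round(q['conf'],2),np.round(q['location']).tolist(),[round((p:=onz(s,q['location'],.0135)[:2]-c)@u*1000),round(p@v*1000)]) for q in find_in(cam,'whorl0')[:8]])
E
python3 w.py
```

```text
10.75 [ 0.54561759 -0.0708658   0.07703104] [ 0.2 -0.1 -0.7]
lip 90.6 lat 0.1
wrist [(0.97, [334.0, 13.0], [89, -33]), (0.97, [237.0, 18.0], [85, 27]), (0.77, [275.0, 3.0], [95, 4])]
side [(0.6, [260.0, 208.0], [117, -28]), (0.4, [255.0, 213.0], [109, 0]), (0.39, [267.0, 209.0], [101, -40])]
scene [(0.61, [288.0, 203.0], [118, -23]), (0.59, [285.0, 211.0], [93, -31]), (0.52, [260.0, 205.0], [79, 30])]
```

Emit:
apply_moves(commands=[{"x": 5, "y": 0, "z": 0, "turn": 0, "gripper": 10}, {"x": 5, "y": 0, "z": 0, "turn": 0, "gripper": 10}, {"x": 4, "y": 0, "z": 0, "turn": 0, "gripper": 10}, {"x": 0, "y": 0, "z": 0, "turn": 0, "gripper": 10}])

```text
time_s: 11.55
tcp_pos: [0.5432, -0.0577, 0.0772]
tool_rot: [0.636, 0.772, 0.0, -0.0]
force: [-0.1, 1.6, -0.7]
opening: 0.0147
grip_force: 108.8
```

```bash
python3 w.py
```

```text
11.55 [ 0.5431994  -0.05768801  0.07719118] [-0.1  1.6 -0.7]
lip 104.0 lat -0.1
wrist [(0.91, [266.0, 5.0], [107, 9]), (0.85, [223.0, 10.0], [105, 37]), (0.78, [329.0, 28.0], [91, -30]), (0.7, [306.0, 6.0], [106, -16]), (0.57, [243.0, 32.0], [88, 23])]
side [(0.61, [257.0, 208.0], [123, -22]), (0.36, [265.0, 211.0], [97, -30])]
scene [(0.5, [284.0, 210.0], [93, -27]), (0.48, [263.0, 204.0], [85, 27])]
```

Emit:
apply_moves(commands=[{"x": 4, "y": 0, "z": 0, "turn": 0, "gripper": 10}, {"x": 4, "y": 0, "z": 0, "turn": 0, "gripper": 10}, {"x": 3, "y": 0, "z": 0, "turn": 0, "gripper": 10}, {"x": 0, "y": 0, "z": 0, "turn": 0, "gripper": 10}])

```text
time_s: 12.35
tcp_pos: [0.5411, -0.0472, 0.0772]
tool_rot: [0.636, 0.772, 0.0, 0.0]
force: [0.5, -1.9, -0.9]
opening: 0.0142
grip_force: 108.9
```

```bash
python3 w.py
```

```text
12.35 [ 0.54113434 -0.04720385  0.07721385] [ 0.5 -1.9 -0.9]
lip 114.7 lat -0.1
wrist [(0.95, [240.0, 43.0], [92, 26]), (0.95, [261.0, 14.0], [111, 12]), (0.81, [330.0, 40.0], [94, -31]), (0.74, [302.0, 14.0], [111, -13]), (0.56, [218.0, 15.0], [112, 40])]
side [(0.61, [262.0, 211.0], [103, -24]), (0.38, [257.0, 209.0], [121, -18]), (0.37, [253.0, 219.0], [95, 21])]
scene [(0.58, [283.0, 210.0], [95, -25]), (0.43, [271.0, 200.0], [104, 16]), (0.37, [262.0, 202.0], [87, 30])]
```

Emit:
apply_moves(commands=[{"x": 2, "y": 0, "z": 0, "turn": 0, "gripper": 10}, {"x": 2, "y": 0, "z": 0, "turn": 0, "gripper": 10}, {"x": 0, "y": 0, "z": 0, "turn": 0, "gripper": 10}])

```text
time_s: 13.02
tcp_pos: [0.5401, -0.0438, 0.0772]
tool_rot: [0.636, 0.772, -0.0, -0.0]
force: [-0.7, -3.0, 0.8]
opening: 0.0145
grip_force: 109.1
```

Emit:
apply_moves(commands=[{"x": 2, "y": 0, "z": 0, "turn": 0, "gripper": 10}, {"x": 0, "y": 0, "z": 0, "turn": 0, "gripper": 10}])

```text
time_s: 13.28
tcp_pos: [0.5398, -0.0412, 0.0771]
tool_rot: [0.636, 0.772, -0.0, -0.0]
force: [0.3, -1.2, -0.2]
opening: 0.0144
grip_force: 109.0
```

```bash
python3 w.py
```

```text
13.275 [ 0.5398309  -0.04120706  0.07711131] [ 0.3 -1.2 -0.2]
lip 120.8 lat 0.1
wrist [(0.97, [260.0, 23.0], [111, 13]), (0.89, [235.0, 55.0], [90, 28]), (0.82, [223.0, 23.0], [112, 36]), (0.67, [326.0, 50.0], [93, -28]), (0.65, [305.0, 23.0], [111, -15])]
side [(0.52, [258.0, 209.0], [116, -20]), (0.47, [255.0, 216.0], [98, 9])]
scene [(0.51, [279.0, 341.0], [-195, -185]), (0.43, [266.0, 193.0], [117, 37])]
```

Emit:
apply_moves(commands=[{"x": 2, "y": 0, "z": 0, "turn": 0, "gripper": 10}, {"x": 0, "y": 0, "z": 0, "turn": 0, "gripper": 10}])

```text
time_s: 13.82
tcp_pos: [0.5395, -0.0408, 0.0773]
tool_rot: [0.637, 0.771, -0.0, 0.0]
force: [-1.0, -5.9, 0.9]
opening: 0.0147
grip_force: 109.3
```

Emit:
apply_moves(commands=[{"x": 2, "y": 0, "z": 0, "turn": 0, "gripper": 10}, {"x": 0, "y": 0, "z": 0, "turn": 0, "gripper": 10}])

```text
time_s: 14.08
tcp_pos: [0.5391, -0.0404, 0.0775]
tool_rot: [0.637, 0.771, -0.001, 0.001]
force: [-1.6, -11.4, 4.1]
opening: 0.0143
grip_force: 109.8
```

```bash
python3 w.py
```

```text
14.075 [ 0.53914542 -0.04039439  0.07753415] [ -1.6 -11.4   4.1]
lip 121.8 lat 0.6
wrist [(0.89, [265.0, 28.0], [109, 10]), (0.82, [303.0, 21.0], [113, -13]), (0.73, [326.0, 51.0], [94, -28]), (0.63, [221.0, 23.0], [113, 38]), (0.61, [239.0, 56.0], [90, 26])]
side [(0.39, [256.0, 210.0], [121, -14])]
scene [(0.42, [282.0, 201.0], [116, -10]), (0.42, [273.0, 201.0], [106, 10])]
```

Emit:
apply_moves(commands=[{"x": -3.5, "y": 0, "z": 0, "turn": 0, "gripper": 10}, {"x": 0, "y": 0, "z": 1, "turn": 0, "gripper": 10}, {"x": 0, "y": 0, "z": 0, "turn": 0, "gripper": 10}], grip_force=35)

```text
time_s: 14.75
tcp_pos: [0.5403, -0.0413, 0.0765]
tool_rot: [0.636, 0.772, 0.0, 0.0]
force: [-0.3, -4.0, 5.2]
opening: 0.0144
grip_force: 110.1
```

Emit:
apply_moves(commands=[{"x": 0, "y": 0, "z": 1.5, "turn": 0, "gripper": 10}, {"x": 0, "y": 0, "z": 0, "turn": 0, "gripper": 10}])

```text
time_s: 15.0
tcp_pos: [0.5407, -0.0423, 0.0755]
tool_rot: [0.637, 0.771, 0.0, 0.001]
force: [-0.9, -6.7, 9.8]
opening: 0.0145
grip_force: 110.9
```

Emit:
apply_moves(commands=[{"x": 0, "y": 0, "z": -1.5, "turn": 0, "gripper": 12}, {"x": 0, "y": 0, "z": 0, "turn": 0, "gripper": 12}, {"x": 0, "y": 0, "z": 0, "turn": 0, "gripper": 12}], grip_force=40)

```text
time_s: 15.38
tcp_pos: [0.5403, -0.0412, 0.0765]
tool_rot: [0.636, 0.772, 0.0, 0.0]
force: [-0.7, -4.0, 6.4]
opening: 0.0142
grip_force: 110.3
```

Emit:
apply_moves(commands=[{"x": 0, "y": 0, "z": 0, "turn": 0, "gripper": 30}, {"x": 0, "y": 0, "z": 0, "turn": 0, "gripper": 30}, {"x": 0, "y": 0, "z": 0, "turn": 0, "gripper": 10}, {"x": 0, "y": 0, "z": 0, "turn": 0, "gripper": 10}, {"x": 0, "y": 0, "z": 0, "turn": 0, "gripper": 10}], grip_force=30)

```text
time_s: 16.0
tcp_pos: [0.5399, -0.0408, 0.0761]
tool_rot: [0.636, 0.772, 0.0, -0.0]
force: [-0.2, 2.0, 1.3]
opening: 0.0186
grip_force: 30.2
```

```bash
python3 w.py
```

```text
16.0 [ 0.53987422 -0.04084747  0.07612334] [-0.2  2.   1.3]
lip 121.2 lat -0.0
wrist [(0.68, [226.0, 22.0], [113, 34]), (0.65, [237.0, 54.0], [91, 27]), (0.58, [329.0, 50.0], [94, -30]), (0.56, [307.0, 22.0], [112, -16]), (0.55, [266.0, 24.0], [110, 9])]
side []
scene [(0.44, [284.0, 211.0], [93, -28]), (0.4, [273.0, 202.0], [103, 8])]
```

Emit:
apply_moves(commands=[{"x": 0, "y": 0, "z": 2, "turn": 0, "gripper": 10}, {"x": 0, "y": 0, "z": 0, "turn": 0, "gripper": 10}])

```text
time_s: 16.55
tcp_pos: [0.5404, -0.0424, 0.0746]
tool_rot: [0.637, 0.771, -0.0, 0.001]
force: [-0.1, -2.7, 7.4]
opening: 0.0187
grip_force: 30.9
```

Emit:
apply_moves(commands=[{"x": 0, "y": 0, "z": 1.5, "turn": 0, "gripper": 10}, {"x": 0, "y": 0, "z": 0, "turn": 0, "gripper": 10}])

```text
time_s: 16.8
tcp_pos: [0.5407, -0.0432, 0.0735]
tool_rot: [0.637, 0.771, -0.0, 0.001]
force: [-0.2, -6.5, 10.9]
opening: 0.0185
grip_force: 31.3
```

Emit:
apply_moves(commands=[{"x": 0, "y": 0, "z": 0, "turn": 0, "gripper": 5}, {"x": 0, "y": 0, "z": 0, "turn": 0, "gripper": 5}], grip_force=118)

```text
time_s: 17.05
tcp_pos: [0.5407, -0.0435, 0.0737]
tool_rot: [0.637, 0.771, -0.0, 0.001]
force: [-0.6, -6.4, 12.6]
opening: 0.0143
grip_force: 115.9
```

Emit:
apply_moves(commands=[{"x": 0, "y": 0, "z": -3, "turn": 0, "gripper": 5}, {"x": 0, "y": 0, "z": -3, "turn": 0, "gripper": 5}, {"x": 0, "y": 0, "z": -4, "turn": 0, "gripper": 5}, {"x": 0, "y": 0, "z": 0, "turn": 0, "gripper": 5}])

```text
time_s: 17.55
tcp_pos: [0.5398, -0.0413, 0.0828]
tool_rot: [0.636, 0.772, -0.0, 0.0]
force: [-0.3, 0.8, -1.6]
opening: 0.0139
grip_force: 115.9
```

```bash
python3 w.py
```

```text
17.55 [ 0.5398129  -0.04128735  0.08275741] [-0.3  0.8 -1.6]
lip 120.7 lat 0.1
wrist [(0.87, [307.0, 31.0], [107, -17]), (0.68, [257.0, 195.0], [-2, 16]), (0.67, [241.0, 58.0], [89, 26]), (0.64, [328.0, 58.0], [89, -30]), (0.63, [101.0, 4.0], [142, 129]), (0.57, [269.0, 32.0], [107, 7])]
side []
scene [(0.64, [274.0, 199.0], [111, 12]), (0.63, [284.0, 202.0], [115, -14]), (0.6, [266.0, 195.0], [111, 33]), (0.48, [282.0, 213.0], [86, -28])]
```

Emit:
apply_moves(commands=[{"x": -1, "y": 0, "z": -4, "turn": 0, "gripper": 5}, {"x": -1, "y": 0, "z": -4, "turn": 0, "gripper": 5}, {"x": -1, "y": 0, "z": -4, "turn": 0, "gripper": 5}, {"x": 0, "y": 0, "z": 0, "turn": 0, "gripper": 5}])

```text
time_s: 18.35
tcp_pos: [0.5407, -0.0442, 0.0951]
tool_rot: [0.636, 0.772, 0.0, 0.0]
force: [0.5, -1.1, -3.8]
opening: 0.0138
grip_force: 116.0
```

```bash
python3 w.py; python3 - <<'E'
from h import *
f=[]
for i in range(6):
    s=snapshot('wrist');f.append(sense()['force'])
print(np.mean(f,0))
im=cv2.resize(s['color'][:,:,::-1],None,fx=2.5,fy=2.5,interpolation=cv2.INTER_CUBIC)[0:350,300:1100]
b=cv2.resize(snapshot('scene')['color'][150:230,210:310][:,:,::-1],(310,250),interpolation=2)
c=cv2.resize(snapshot('side')['color'][170:250,210:310][:,:,::-1],(310,250),interpolation=2)
cv2.imwrite('pics/c5.png',np.vstack([im,cv2.copyMakeBorder(np.hstack([b,c]),0,0,0,180,0)]))
E
```

```text
18.35 [ 0.54071751 -0.04422713  0.09512134] [ 0.5 -1.1 -3.8]
lip 117.7 lat -0.2
wrist [(0.9, [269.0, 34.0], [105, 7]), (0.89, [223.0, 35.0], [105, 39]), (0.74, [308.0, 34.0], [105, -19]), (0.71, [330.0, 58.0], [89, -34]), (0.58, [242.0, 65.0], [83, 26]), (0.52, [283.0, 134.0], [35, -2])]
side [(0.73, [382.0, 229.0], [-193, -217]), (0.42, [211.0, 219.0], [178, 109])]
scene [(0.65, [282.0, 199.0], [120, -6]), (0.5, [272.0, 199.0], [108, 13])]
[ 0.12993994 -0.10987935 -3.18901947]
```

View pics/c5.png

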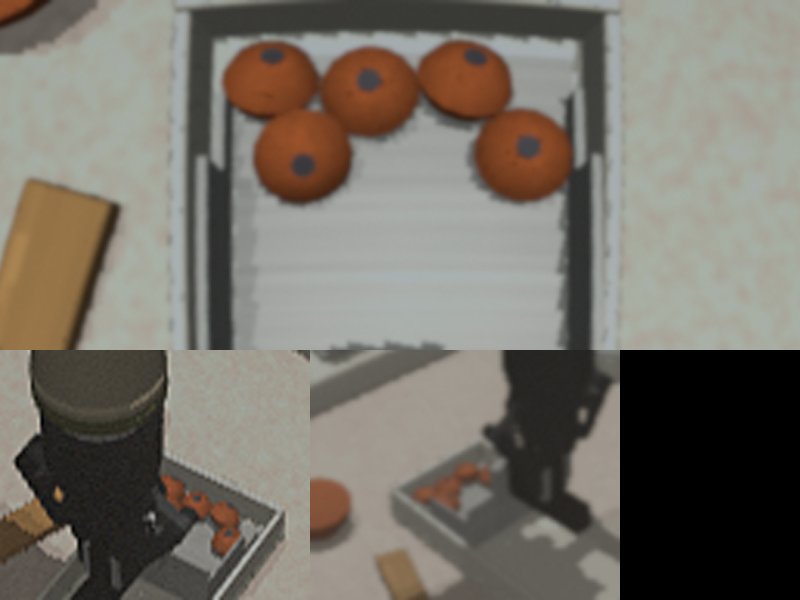

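```bash
python3 - <<'E'
from h import *
f=[];m=[]
for i in range(8):
    s=snapshot('wrist');t=sense();f.append(t['force']);m.append(t['moment'])
s['fish']=1
print(t['time_s'],np.mean(f,0),np.mean(m,0))
T=R.from_quat(t['tool_rot']).as_matrix()
for p in (-4,-2,0,2,4,6):
    # tool x fwd, z down; pivot grasp; pitch p>0 lip up
    c,si=np.cos(np.radians(p)),np.sin(np.radians(p))
    o=[]
    for (x,y,z) in [(45,0,2),(45,40,2),(-45,0,45)]:
        a,h=x+101.5,z-68-3
        q=t['tcp_pos']+T@np.array([a*c-h*si,y,-(a*si+h*c)])/1000
        o.append(proj(s,q).round(1).tolist())
    print(p,o)
g=cv2.cvtColor(s['color'],6)
for cc in (258,289,300,312): print(cc,g[8:40,cc].tolist())
s2=snapshot('side')
print([(q['conf'],q['location'],onz(s2,q['location'],.051)[:2]) for q in pinpoint('side','weighing_tray')[:2]])
E
```

```text
19.45 [-0.02772171  0.17189322 -3.03817433] [-0.27830175 -0.06716171 -0.00334602]
-4 [[280.7, 22.6], [339.9, 24.6], [281.0, 156.7]]
-2 [[280.7, 16.9], [341.1, 19.0], [281.0, 155.3]]
0 [[280.7, 11.2], [342.4, 13.5], [281.0, 154.0]]
2 [[280.8, 5.5], [343.8, 8.0], [281.0, 152.8]]
4 [[280.8, -0.1], [345.3, 2.5], [281.1, 151.7]]
6 [[280.8, -5.8], [346.9, -3.0], [281.1, 150.7]]
258 [57, 57, 58, 69, 107, 148, 166, 171, 173, 172, 171, 161, 136, 101, 72, 63, 63, 63, 66, 67, 67, 69, 70, 69, 69, 68, 69, 67, 64, 63, 62, 64]
289 [56, 56, 58, 63, 94, 136, 163, 170, 171, 172, 172, 171, 164, 144, 112, 83, 66, 59, 59, 58, 59, 60, 59, 60, 59, 57, 53, 50, 49, 53, 62, 76]
300 [57, 57, 57, 63, 89, 124, 136, 128, 96, 67, 59, 61, 63, 66, 69, 70, 72, 73, 73, 72, 73, 73, 73, 74, 73, 72, 72, 72, 71, 70, 70, 68]
312 [56, 57, 56, 57, 67, 86, 115, 142, 149, 125, 86, 62, 60, 60, 59, 60, 60, 61, 64, 69, 71, 72, 71, 72, 70, 69, 68, 68, 67, 68, 67, 66]
[(0.88, [220.2, 155.3], array([0.54424137, 0.37489533])), (0.69, [334.9, 212.7], array([ 0.68619827, -0.06888833]))]
```

Emit:
apply_moves(commands=[{"x": 0, "y": 0, "z": -8, "turn": 0, "gripper": 5}, {"x": 0, "y": 0, "z": -18, "turn": 0, "gripper": 5}, {"x": 0, "y": 0, "z": -24, "turn": 0, "gripper": 5}, {"x": 0, "y": 0, "z": -24, "turn": 0, "gripper": 5}, {"x": 0, "y": 0, "z": -16, "turn": 0, "gripper": 5}])

```text
time_s: 20.18
tcp_pos: [0.5407, -0.0442, 0.1862]
tool_rot: [0.636, 0.772, 0.0, 0.001]
force: [0.3, -0.4, -3.0]
opening: 0.0141
grip_force: 116.2
```

Emit:
apply_moves(commands=[{"x": 12, "y": 3, "z": -5, "turn": 0, "gripper": 5}, {"x": 20, "y": 6, "z": 0, "turn": 0, "gripper": 5}, {"x": 28, "y": 9, "z": 0, "turn": 0, "gripper": 5}, {"x": 30, "y": 10, "z": 0, "turn": 0, "gripper": 5}, {"x": 30, "y": 10, "z": 0, "turn": 0, "gripper": 5}])

```text
time_s: 20.8
tcp_pos: [0.5544, 0.0829, 0.1889]
tool_rot: [0.636, 0.772, -0.0, -0.001]
force: [-0.2, -0.3, -2.6]
opening: 0.014
grip_force: 116.2
```

Emit:
apply_moves(commands=[{"x": 28, "y": 10, "z": 0, "turn": 0, "gripper": 5}, {"x": 24, "y": 10, "z": 0, "turn": 0, "gripper": 5}, {"x": 20, "y": 9, "z": 0, "turn": 0, "gripper": 5}, {"x": 16, "y": 8, "z": 0, "turn": 0, "gripper": 5}, {"x": 12, "y": 7, "z": 0, "turn": 0, "gripper": 5}])

```text
time_s: 21.42
tcp_pos: [0.5791, 0.1884, 0.1894]
tool_rot: [0.636, 0.772, -0.0, -0.0]
force: [-0.3, 0.3, -2.6]
opening: 0.0144
grip_force: 116.2
```

Emit:
apply_moves(commands=[{"x": 9, "y": 5, "z": 0, "turn": -1, "gripper": 5}, {"x": 6, "y": 4, "z": 0, "turn": -1.4, "gripper": 5}, {"x": 3, "y": 1, "z": 0, "turn": 0, "gripper": 5}, {"x": 0, "y": 0, "z": 0, "turn": 0, "gripper": 5}])

```text
time_s: 21.92
tcp_pos: [0.5851, 0.2069, 0.1897]
tool_rot: [0.62, 0.785, -0.0, -0.0]
force: [-0.5, -0.9, -3.3]
opening: 0.0142
grip_force: 116.2
```

```bash
cat > y.py <<'E'
from h import *
st=sense();t=st['tcp_pos'];print(st['time_s'],t,st['force'].round(1),st['moment'].round(2))
T=R.from_quat(st['tool_rot']).as_matrix();print('yaw',np.degrees(np.arctan2(T[1,0],T[0,0])))
for cam in ['wrist','side','scene']:
    s=snap(cam,'y_%s_%d.png'%(cam,st['time_s']*100));s['fish']=cam=='wrist'
    print(cam,[(round(q['conf'],2),np.round(q['location']).tolist(),(onz(s,q['location'],.11)[:2]*1000).round().tolist()) for q in find_in(cam,'whorl0')[:8]])
    print([(round(q['conf'],2),np.round(q['location']).tolist(),(onz(s,q['location'],.051)[:2]*1000).round().tolist()) for q in pinpoint(cam,'weighing_tray')[:2]])
E
python3 y.py
```

```text
21.925 [0.58507725 0.20690854 0.18966531] [-0.5 -0.9 -3.3] [-0.31 -0.08 -0.01]
yaw 103.37894264044901
wrist [(0.97, [239.0, 62.0], [532.0, 311.0]), (0.94, [328.0, 64.0], [590.0, 324.0]), (0.91, [306.0, 33.0], [570.0, 341.0]), (0.89, [225.0, 26.0], [516.0, 335.0]), (0.86, [267.0, 37.0], [546.0, 332.0])]
[]
side []
[]
scene [(0.26, [351.0, 146.0], [580.0, 276.0])]
[(0.61, [366.0, 135.0], [556.0, 383.0])]
```

Emit:
apply_moves(commands=[{"x": 6, "y": -1, "z": 2, "turn": 0, "gripper": 5}, {"x": 8, "y": -2, "z": 3, "turn": 0, "gripper": 5}, {"x": 6, "y": -1, "z": 5, "turn": 0, "gripper": 5}, {"x": 2, "y": 0, "z": 5, "turn": 0, "gripper": 5}, {"x": 0, "y": 0, "z": 0, "turn": 0, "gripper": 5}])

```text
time_s: 23.0
tcp_pos: [0.5758, 0.2277, 0.174]
tool_rot: [0.62, 0.785, -0.001, -0.0]
force: [-0.0, -0.3, -3.3]
opening: 0.0143
grip_force: 116.2
```

Emit:
apply_moves(commands=[{"x": 0, "y": 0, "z": 2, "turn": 0, "gripper": 5}, {"x": 0, "y": 0, "z": 0, "turn": 0, "gripper": 5}])

```text
time_s: 23.25
tcp_pos: [0.5763, 0.2274, 0.1727]
tool_rot: [0.62, 0.785, -0.0, 0.0]
force: [0.2, -0.6, -1.5]
opening: 0.0141
grip_force: 116.4
```

Emit:
apply_moves(commands=[{"x": 0, "y": 0, "z": 1.5, "turn": 0, "gripper": 5}, {"x": 0, "y": 0, "z": 0, "turn": 0, "gripper": 5}])

```text
time_s: 23.5
tcp_pos: [0.5763, 0.2275, 0.1713]
tool_rot: [0.62, 0.785, 0.0, 0.0]
force: [0.7, 0.6, -1.9]
opening: 0.014
grip_force: 116.9
```

Emit:
apply_moves(commands=[{"x": 0, "y": 0, "z": 1, "turn": 0, "gripper": 5}, {"x": 0, "y": 0, "z": 0, "turn": 0, "gripper": 5}])

```text
time_s: 23.75
tcp_pos: [0.5763, 0.2276, 0.1703]
tool_rot: [0.62, 0.785, 0.0, 0.0]
force: [1.1, -1.6, -1.0]
opening: 0.0139
grip_force: 117.2
```

```bash
python3 y.py
```

```text
23.75 [0.57629732 0.22756711 0.17026885] [ 1.1 -1.6 -1. ] [-0.36 -0.1  -0.03]
yaw 103.39097299166649
wrist [(0.91, [328.0, 57.0], [578.0, 345.0]), (0.89, [307.0, 28.0], [561.0, 360.0]), (0.83, [226.0, 22.0], [511.0, 354.0]), (0.74, [264.0, 33.0], [537.0, 351.0]), (0.72, [236.0, 58.0], [523.0, 331.0])]
[(0.79, [296.0, 14.0], [551.0, 387.0])]
side []
[(0.68, [223.0, 158.0], [546.0, 356.0]), (0.5, [302.0, 174.0], [713.0, 136.0])]
scene []
[(0.68, [358.0, 141.0], [554.0, 352.0]), (0.56, [367.0, 135.0], [557.0, 385.0])]
```

Emit:
apply_moves(commands=[{"x": 0, "y": 0, "z": 0, "turn": 0, "gripper": 30}, {"x": 6, "y": 0, "z": -4, "turn": 0, "gripper": 32}, {"x": 12, "y": 0, "z": -8, "turn": 0, "gripper": 32}, {"x": 12, "y": 0, "z": -8, "turn": 0, "gripper": 32}, {"x": 0, "y": 0, "z": 0, "turn": 0, "gripper": 32}], grip_force=30)

```text
time_s: 24.82
tcp_pos: [0.569, 0.259, 0.1912]
tool_rot: [0.619, 0.786, 0.001, 0.0]
force: [1.2, 0.8, -0.1]
opening: 0.0318
grip_force: 0.0
```

```bash
python3 y.py; python3 - <<'E'
from h import *
for c in ['wrist','side','scene']:
    s=snapshot(c);s['fish']=c=='wrist';print(c,[(round(q['conf'],2),q['location']) for q in pinpoint(c,'scoop')[:2]],[(round(q['conf'],2),q['location']) for q in find_in(c,'scoop')[:2]])
E
```

```text
24.825 [0.56903524 0.25897746 0.19119538] [ 1.2  0.8 -0.1] [-0.01 -0.05 -0.03]
yaw 103.54117359794621
wrist [(0.91, [303.0, 50.0], [555.0, 382.0]), (0.77, [253.0, 80.0], [527.0, 353.0]), (0.76, [323.0, 78.0], [573.0, 366.0]), (0.72, [272.0, 42.0], [533.0, 382.0]), (0.68, [107.0, 269.0], [434.0, 183.0]), (0.59, [226.0, 54.0], [505.0, 367.0])]
[(0.96, [297.0, 54.0], [552.0, 389.0]), (0.61, [269.0, 37.0], [526.0, 399.0])]
side [(0.21, [213.0, 218.0], [361.0, 30.0])]
[(0.7, [223.0, 155.0], [552.0, 370.0])]
scene []
[(0.89, [365.0, 138.0], [558.0, 374.0])]
wrist [(0.56, [279.3, 126.0]), (0.5, [294.8, 50.8])] [(0.81, [276.4, 157.4])]
side [(0.68, [223.7, 155.3]), (0.37, [335.5, 212.6])] [(0.71, [224.6, 144.4])]
scene [(0.76, [350.6, 138.7])] [(0.85, [350.3, 132.4]), (0.31, [249.2, 163.4])]
```

```bash
cat > tri.py <<'E'
from h import *
from scipy.optimize import least_squares
S={}
for c in ['wrist','side','scene']:
    s=snapshot(c);s['fish']=c=='wrist';S[c]=(s,[(round(q['conf'],2),q['location']) for q in pinpoint(c,'scoop')[:2]])
print([(c,v[1]) for c,v in S.items()])
def tri(cs):
    f=lambda P:np.concatenate([(proj(S[c][0],P)-S[c][1][0][1]) for c in cs if S[c][1]])
    r=least_squares(f,[.55,.3,.1],loss='soft_l1');print(cs,(r.x*1000).round(1),f(r.x).round(1))
tri(['side','scene']);tri(['wrist','side','scene'])
s=S['wrist'][0];g=cv2.cvtColor(s['color'],6)
# ascii of region, brightness 0-9, R marks red
hsv=cv2.cvtColor(s['color'],cv2.COLOR_RGB2HSV)
for r in range(0,240,6):
    print('%3d '%r+''.join('R' if (hsv[r,c,1]>140 and hsv[r,c,0]<14 and g[r,c]>40) else '%x'%(g[r,c]//16) for c in range(180,380,3)))
E
python3 tri.py
```

```text
[('wrist', [(0.75, [277.4, 122.4])]), ('side', [(0.85, [223.8, 154.3]), (0.32, [304.9, 175.5])]), ('scene', [(0.77, [350.9, 144.2])])]
['side', 'scene'] [542.9 336.7  53. ] [ 1.1  6.   0.2 -2.5]
['wrist', 'side', 'scene'] [550.2 324.9  65.5] [-0.1 -0.   4.5  3.8  0.3 -2.2]
  0 5555555973337999aaaaaaaaaaaaaaaaaaaaaaaaaaaaaaaaaaaaaaaaaaaaaaaaaa7
  6 555555596333899aaaaaaaaaaaaaaaaaaaaaaaaaaaaaaaaaaaaaaaaaaaaaaaaaaa9
 12 555555694333899aaaaaaaaaaaaaaaaaaaaaaaaaaaaaaaaaaaaaaaaaaaaaaaaaaa7
 18 555555794334999aaaaaaaaaaaaaaaaaaaaaaaaaaaaaaaaaaaaaaaaaaaaaaaaaaa8
 24 555555793334999aaaaaaaaaaaaaaaaaaaaaaaaaaaaaaaaaabaaaaaaaaaaaaaaaa6
 30 555555883335999aaaaaaaaabaaa96RRR57aaabaaabaaaaaabaaaaaaaaaaaaaaaa7
 36 555556983336999aaaaaaaaabaa4RRRRRRRR9bbaaaaaaabaabaabaaaaaaaaaaaaa7
 42 5555569733379987679abaabba6RRRRRRRRR57RRRRRR5abaabbabbaaaaaaaaaaaa7
 48 5555559633374RRRRRRR8aabba7RRRRRRRRRRRRRRRRRRR9bbbbbbbbaaaaaaaaaaa8
 54 555566a5333RRRRRRRRRR9bbbbb84RRRRR49RRRRRRRRRR7bbbbbbbbbaaabaaaaaa6
 60 555666a5333RRRRRRRRRR9aaaaabba9a9aaa6RRRRRRRR5abbbbbbbbbaaabbbaaaa6
 66 555668a433383RRRRRR44RR33RRR9b
[... 1353 characters left out ...]
7777777776100000000000004976676666899998aaaaaaaaa999
186 77777776677677777777777761000000000000037666666667aaa999999aa9999a9
192 7777767777777777777777776000000000000003766666666999a999aaaa9999999
198 77777777777777777777777750000000000000036666666669aaaa999aaa9999999
204 77777777777777777677777740000000000000048aaaaa9999999aaaaaa99999aa9
210 77777777777777777777777730000000000000035799999aaa9999aaa9999a99999
216 777776777777777777777777300000000000000366899a9999a9999a99a99999a99
222 7777777777777777777777772000000000000006aaa999999a9aa999999a99aaaa9
228 7777777777777777777777761000000000000007aaa9a9a999999999aa999a99999
234 7777777777777777777777761000000000000007a99999999999999999999999999
```

Emit:
apply_moves(commands=[{"x": 0, "y": 0, "z": 0, "turn": 0, "gripper": 5}, {"x": 0, "y": 0, "z": 0, "turn": 0, "gripper": 5}, {"x": 0, "y": 0, "z": 0, "turn": 0, "gripper": 5}, {"x": 0, "y": 0, "z": 0, "turn": 0, "gripper": 5}], grip_force=100)

```text
time_s: 26.52
tcp_pos: [0.569, 0.257, 0.1902]
tool_rot: [0.62, 0.785, -0.0, -0.0]
force: [-1.8, 1.2, 0.9]
opening: 0.0184
grip_force: 97.4
```

Emit:
apply_moves(commands=[{"x": -1, "y": 0, "z": -3, "turn": 0, "gripper": 5}, {"x": -1, "y": 0, "z": -5, "turn": 0, "gripper": 5}, {"x": 0, "y": 0, "z": -6, "turn": 0, "gripper": 5}, {"x": 0, "y": 0, "z": -8, "turn": 0, "gripper": 5}, {"x": 0, "y": 0, "z": 0, "turn": 0, "gripper": 5}])

```text
time_s: 27.15
tcp_pos: [0.57, 0.2551, 0.2131]
tool_rot: [0.62, 0.785, 0.001, 0.0]
force: [0.2, -0.5, -2.5]
opening: 0.0187
grip_force: 97.6
```

```bash
python3 y.py; python3 tri.py | head -36
```

```text
27.15 [0.5700423  0.25509271 0.21312373] [ 0.2 -0.5 -2.5] [-0.04 -0.04  0.02]
yaw 103.4034170695955
wrist [(0.69, [256.0, 77.0], [528.0, 354.0]), (0.66, [273.0, 45.0], [534.0, 381.0]), (0.6, [299.0, 56.0], [556.0, 377.0]), (0.6, [228.0, 57.0], [504.0, 365.0])]
[(0.57, [294.0, 57.0], [552.0, 386.0]), (0.22, [406.0, 275.0], [728.0, 199.0])]
side []
[(0.87, [222.0, 155.0], [552.0, 374.0])]
scene [(0.57, [371.0, 142.0], [607.0, 319.0])]
[(0.59, [365.0, 138.0], [560.0, 374.0])]
[('wrist', [(0.73, [279.0, 125.6])]), ('side', [(0.73, [223.7, 147.7])]), ('scene', [(0.75, [355.0, 131.5])])]
['side', 'scene'] [546.8 339.7  93. ] [ 0.8  1.5  0.2 -1.2]
['wrist', 'side', 'scene'] [552.5 321.4 106.5] [ 0.1 -0.2  4.6 -0.1 -1.7 -0.2]
  0 85555555578333899aaaaaaaaaaaaaaaaaaaaaaaaaaaaaaaaaaaaaaaaaaaaaaa843
  6 65555555587334999aaaaaaaaaaaaaaaaaaaaaaaaaaaaaaaaaaaaaaaaaaaaaaa743
 12 55555555586334999aaaaaaaaaaaaaaaaaaaaaaaaaaaaaaaaaaaaaaaaaaaaaaa743
 18 55555555595336999aaaaaaaaaaaaaaaaaaaaaaaaaaaaaaaaaaaaaaaaaaaaaaa643
 24 55555555694336999aaaaaaaaaaaaaaaaaaaaaaaaaaaaaaaaaaaaaaaaaaaaaaa733
 30 55555555
[... 1303 characters left out ...]
5556556668888765446778666788875655675653337abaa73333
144 9aaaa9a877777777777777765653111111111111155567788888888888889a63333
150 aaaaaaa965555555555555455651111111111111145555666666666666666655444
156 aaaaaaaa9655555544444444455211111111111114555555555555555569aa99988
162 aaaaaa98764444444444444444410000011111111455556666666665569aaa9aaaa
168 a987777777544444444444444440000000000000025555555556655668999aaaaaa
174 777777777764444444444444443000000000000003555555555555569aaaaaaaaaa
180 7777777766676677777777777761000000000000057666579aaa9999aaaa999a999
186 7777776677777777777777777761000000000000047665669999999aa9999999999
192 7777777776777777777777767650000000000000036656679aa99999aa999999999
```

Emit:
apply_moves(commands=[{"x": 0, "y": 0, "z": -10, "turn": 0, "gripper": 5}, {"x": 0, "y": 0, "z": -20, "turn": 0, "gripper": 5}, {"x": 0, "y": 0, "z": -20, "turn": 0, "gripper": 5}, {"x": -20, "y": -5, "z": 0, "turn": 0, "gripper": 5}, {"x": -40, "y": -12, "z": 0, "turn": 0, "gripper": 5}])

```text
time_s: 28.52
tcp_pos: [0.5667, 0.1924, 0.2621]
tool_rot: [0.619, 0.786, 0.0, -0.0]
force: [0.5, 0.3, -2.7]
opening: 0.0183
grip_force: 97.6
```

Emit:
apply_moves(commands=[{"x": -50, "y": -14, "z": 0, "turn": 0, "gripper": 5}, {"x": -50, "y": -14, "z": 0, "turn": 0, "gripper": 5}, {"x": -50, "y": -14, "z": 0, "turn": 0, "gripper": 5}, {"x": -40, "y": -14, "z": 0, "turn": 0, "gripper": 5}, {"x": 0, "y": 0, "z": 0, "turn": 0, "gripper": 5}])

```text
time_s: 29.15
tcp_pos: [0.5553, -0.0108, 0.2619]
tool_rot: [0.623, 0.783, -0.001, 0.0]
force: [0.2, 0.9, -1.9]
opening: 0.0187
grip_force: 97.8
```

```bash
python3 - <<'E'
from h import *
st=sense();t=st['tcp_pos'];print(st['time_s'],t,st['force'].round(1))
for cam,z in [('wrist',.0635),('side',.0635),('scene',.0635)]:
    s=snap(cam,'z_%s.png'%cam);s['fish']=cam=='wrist'
    print(cam,[(round(q['conf'],2),np.round(q['location']).tolist(),(onz(s,q['location'],z)[:2]*1000).round().tolist()) for q in find_in(cam,'whorl0')[:10]])
    print([(round(q['conf'],2),np.round(q['location']).tolist(),(onz(s,q['location'],.051)[:2]*1000).round().tolist()) for q in pinpoint(cam,'weighing_tray')[:2]])
    hsv=cv2.cvtColor(s['color'],cv2.COLOR_RGB2HSV);m=((hsv[...,1]>110)&(hsv[...,0]<14)&(hsv[...,2]>70)).astype(np.uint8)
    n,l,stt,cen=cv2.connectedComponentsWithStats(m)
    print([(int(a[4]),c.round().tolist(),(onz(s,c,z)[:2]*1000).round().tolist()) for a,c in zip(stt[1:],cen[1:]) if a[4]>12 and np.linalg.norm(onz(s,c,z)[:2]-[.546,.373])<.13])
E
```

```text
29.15 [ 0.55526152 -0.01078613  0.26193361] [ 0.2  0.9 -1.9]
wrist []
[]
[]
side []
[(0.75, [221.0, 157.0], [542.0, 366.0]), (0.26, [242.0, 250.0], [394.0, -56.0])]
[(65, [218.0, 152.0], [538.0, 379.0]), (14, [231.0, 150.0], [579.0, 365.0])]
scene [(0.53, [367.0, 130.0], [554.0, 386.0]), (0.5, [344.0, 123.0], [495.0, 367.0]), (0.37, [371.0, 140.0], [581.0, 366.0])]
[(0.62, [365.0, 139.0], [561.0, 371.0])]
[(112, [347.0, 127.0], [510.0, 362.0]), (116, [364.0, 128.0], [543.0, 388.0]), (58, [369.0, 140.0], [579.0, 362.0])]
```

Emit:
apply_moves(commands=[{"x": -45, "y": -13, "z": 0, "turn": 0, "gripper": 5}, {"x": -50, "y": -14, "z": 0, "turn": 0, "gripper": 5}, {"x": -50, "y": -14, "z": 0, "turn": 0, "gripper": 5}, {"x": -50, "y": -14, "z": 0, "turn": 0, "gripper": 5}, {"x": -50, "y": -14, "z": 0, "turn": 0, "gripper": 5}])

```text
time_s: 30.22
tcp_pos: [0.5464, -0.2607, 0.2622]
tool_rot: [0.619, 0.785, 0.0, 0.0]
force: [1.8, 0.8, -1.4]
opening: 0.0185
grip_force: 97.8
```

Emit:
apply_moves(commands=[{"x": -50, "y": -14, "z": 0, "turn": 4, "gripper": 5}, {"x": -40, "y": -12, "z": 0, "turn": 6, "gripper": 5}, {"x": 0, "y": 0, "z": 0, "turn": 9, "gripper": 5}, {"x": 0, "y": 0, "z": 0, "turn": 8.4, "gripper": 5}, {"x": 0, "y": 0, "z": 0, "turn": 0, "gripper": 5}])

```text
time_s: 30.85
tcp_pos: [0.5392, -0.3524, 0.262]
tool_rot: [0.787, 0.616, -0.0, -0.0]
force: [0.1, 0.4, -1.3]
opening: 0.0188
grip_force: 97.9
```

Emit:
apply_moves(commands=[{"x": 0, "y": 0, "z": 25, "turn": 0, "gripper": 5}, {"x": 0, "y": 0, "z": 35, "turn": 0, "gripper": 5}, {"x": 0, "y": 0, "z": 25, "turn": 0, "gripper": 5}, {"x": 0, "y": 0, "z": 0, "turn": 0, "gripper": 5}])

```text
time_s: 31.35
tcp_pos: [0.5382, -0.3518, 0.1755]
tool_rot: [0.787, 0.617, -0.001, -0.002]
force: [0.6, -0.5, -1.5]
opening: 0.0188
grip_force: 97.9
```

```bash
cat > pit.py <<'E'
from h import *
st=sense();t=st['tcp_pos'];print(st['time_s'],t,st['force'].round(1),st['moment'].round(2))
T=R.from_quat(st['tool_rot']).as_matrix();print('yaw',np.degrees(np.arctan2(T[1,0],T[0,0])))
s=snap('wrist');s['fish']=1
for s0 in (-105,-110,-115):
  for p in (-35,-30,-25,-20):
    c,si=np.cos(np.radians(p)),np.sin(np.radians(p));o=[]
    for (x,y,z) in [(45,0,2),(-45,0,45)]:
        a,h=x-s0,z-62
        o.append(proj(s,t+T@np.array([a*c-h*si,y,3-(a*si+h*c)])/1000).round(0).tolist())
    print(s0,p,o)
g=cv2.cvtColor(s['color'],6)
for r in range(30,190,6): print('%3d '%r+''.join('%x'%(g[r,c]//16) for c in range(150,410,4)))
E
python3 pit.py
```

```text
31.35 [ 0.53819187 -0.35182622  0.17545493] [ 0.6 -0.5 -1.5] [-0.14  0.07  0.02]
yaw 76.21244153930517
-105 -35 [[281.0, 101.0], [281.0, 177.0]]
-105 -30 [[281.0, 87.0], [281.0, 171.0]]
-105 -25 [[281.0, 73.0], [281.0, 166.0]]
-105 -20 [[281.0, 59.0], [281.0, 161.0]]
-110 -35 [[281.0, 96.0], [281.0, 169.0]]
-110 -30 [[281.0, 82.0], [281.0, 163.0]]
-110 -25 [[281.0, 68.0], [281.0, 158.0]]
-110 -20 [[281.0, 53.0], [281.0, 152.0]]
-115 -35 [[281.0, 92.0], [281.0, 162.0]]
-115 -30 [[281.0, 77.0], [281.0, 155.0]]
-115 -25 [[281.0, 63.0], [281.0, 149.0]]
-115 -20 [[281.0, 48.0], [281.0, 144.0]]
 30 88998889899999999999999999999aaaaaaaaaaaaaaaaa9aaaaaaaaaaaa9aaaa9
 36 888889999988989999999999999aaaaaaaaaaaaaaaaaaaaaaaaaaaaaa9aaaaaaa
 42 989999999889999999989999999aaaaaaaaaaaaaaaaaaaaaaaaaaaaa9aaaaaaaa
 48 9999999889999999999999999999aaaaaaaaaaaaaaaaaaaaaaaaaaa9aaaaaaaaa
 54 999999999999999999999999999999aaaaaaaaaaaaaaaaaaaaaaaaaaaaaaaaaaa
 60 99999999999999999999999999999999aaaaaaaaaaaaaaaaaaaaaaaaaaaaaaaaa
 66 9999999999899999999999999888887666876777666776669aaaaaaaaa9a999aa
 72 9999999999
[... 685 characters left out ...]

132 7778aaaaaaaaaaa622777777777776567654357777777775226999999999999aa
138 6667767789aaaa952265555556777665544214777565766522588999999999999
144 77777666677776666666666665551100000000355676777777777999998999999
150 66666776666666555555555555551010000100355555555555556999899999999
156 77666667766666555555555555550000001000355555555555559999999999999
162 66666676766667644555555554550000010000255555555555589999999999999
168 76767666766667643333333333441000000110255555555555699999999999999
174 66766767666666663333333333331000000101255555555555999999999999999
180 67767667666776776434433434431001100111134755664568999999999999999
186 67777776666776666444544334430000100110133336556668999998999999999
```

Emit:
apply_moves(commands=[{"x": -8, "y": 3, "z": 8, "turn": 0, "gripper": 5}, {"x": -8, "y": 3.5, "z": 6, "turn": 0, "gripper": 5}, {"x": 0, "y": 0, "z": 3, "turn": 0, "gripper": 5}, {"x": 0, "y": 0, "z": 0, "turn": 0, "gripper": 5}])

```text
time_s: 31.9
tcp_pos: [0.5411, -0.37, 0.16]
tool_rot: [0.788, 0.616, -0.0, -0.0]
force: [0.8, -0.3, -2.8]
opening: 0.0187
grip_force: 97.9
```

Emit:
apply_moves(commands=[{"x": 0, "y": 0, "z": 3, "turn": 0, "gripper": 5}, {"x": -4, "y": 0, "z": 3, "turn": 0, "gripper": 5}, {"x": 0, "y": 0, "z": 0, "turn": 0, "gripper": 5}])

```text
time_s: 32.28
tcp_pos: [0.54, -0.3742, 0.1539]
tool_rot: [0.788, 0.615, -0.0, -0.0]
force: [0.4, 0.3, -1.7]
opening: 0.0184
grip_force: 97.9
```

Emit:
apply_moves(commands=[{"x": -4, "y": 0, "z": 4, "turn": 0, "gripper": 5}, {"x": 0, "y": 0, "z": 0, "turn": 0, "gripper": 5}])

```text
time_s: 32.52
tcp_pos: [0.539, -0.3781, 0.1498]
tool_rot: [0.788, 0.615, -0.0, -0.0]
force: [-0.5, -0.0, -2.8]
opening: 0.0187
grip_force: 98.0
```

Emit:
apply_moves(commands=[{"x": 0, "y": 0, "z": 5, "turn": 0, "gripper": 5}, {"x": 0, "y": 0, "z": 0, "turn": 0, "gripper": 5}])

```text
time_s: 32.78
tcp_pos: [0.5392, -0.3775, 0.1447]
tool_rot: [0.788, 0.616, -0.0, -0.0]
force: [-0.6, 0.5, -2.8]
opening: 0.0185
grip_force: 98.0
```

Emit:
apply_moves(commands=[{"x": 0, "y": 0, "z": 4, "turn": 0, "gripper": 5}, {"x": 0, "y": 0, "z": 0, "turn": 0, "gripper": 5}])

```text
time_s: 33.02
tcp_pos: [0.5393, -0.3775, 0.1408]
tool_rot: [0.788, 0.616, -0.0, -0.0]
force: [-0.3, 0.1, -2.1]
opening: 0.0187
grip_force: 98.0
```

Emit:
apply_moves(commands=[{"x": 0, "y": 0, "z": 4, "turn": 0, "gripper": 5}, {"x": 0, "y": 0, "z": 0, "turn": 0, "gripper": 5}])

```text
time_s: 33.28
tcp_pos: [0.5396, -0.3787, 0.1381]
tool_rot: [0.788, 0.615, 0.0, 0.001]
force: [-2.0, -0.3, 6.3]
opening: 0.0186
grip_force: 99.3
```

Emit:
apply_moves(commands=[{"x": 3, "y": 1, "z": -5, "turn": 0, "gripper": 5}, {"x": 8, "y": 1, "z": 0, "turn": 0, "gripper": 5}, {"x": 0, "y": 0, "z": 4, "turn": 0, "gripper": 5}, {"x": 0, "y": 0, "z": 0, "turn": 0, "gripper": 5}])

```text
time_s: 33.78
tcp_pos: [0.5445, -0.367, 0.1381]
tool_rot: [0.788, 0.616, 0.0, 0.0]
force: [0.7, 1.2, 2.0]
opening: 0.0187
grip_force: 98.6
```

Emit:
apply_moves(commands=[{"x": -5, "y": 0, "z": 4, "turn": 0, "gripper": 5}, {"x": -5, "y": 0, "z": 4, "turn": 0, "gripper": 5}, {"x": 0, "y": 0, "z": 0, "turn": 0, "gripper": 5}])

```text
time_s: 34.15
tcp_pos: [0.5419, -0.3776, 0.1303]
tool_rot: [0.788, 0.615, 0.0, 0.0]
force: [0.7, 0.5, 4.9]
opening: 0.0185
grip_force: 98.8
```

Emit:
apply_moves(commands=[{"x": -6.5, "y": 0, "z": 6, "turn": 0, "gripper": 5}, {"x": -7, "y": 0, "z": 6, "turn": 0, "gripper": 5}, {"x": 0, "y": 0, "z": 0, "turn": 0, "gripper": 5}])

```text
time_s: 34.52
tcp_pos: [0.5384, -0.3909, 0.1183]
tool_rot: [0.788, 0.615, 0.0, 0.0]
force: [-0.2, 0.1, 5.0]
opening: 0.0186
grip_force: 99.3
```

Emit:
apply_moves(commands=[{"x": -6.5, "y": 0, "z": 8, "turn": 0, "gripper": 5}, {"x": -6, "y": 0, "z": 8, "turn": 0, "gripper": 5}, {"x": 0, "y": 0, "z": 0, "turn": 0, "gripper": 5}])

```text
time_s: 34.9
tcp_pos: [0.5351, -0.4044, 0.1027]
tool_rot: [0.788, 0.615, -0.0, 0.001]
force: [-1.0, -3.9, 6.5]
opening: 0.0184
grip_force: 100.1
```

Emit:
apply_moves(commands=[{"x": -5, "y": 0, "z": 7.5, "turn": 0, "gripper": 5}, {"x": -4.5, "y": 0, "z": 7.5, "turn": 0, "gripper": 5}, {"x": 0, "y": 0, "z": 0, "turn": 0, "gripper": 5}])

```text
time_s: 35.28
tcp_pos: [0.5329, -0.4141, 0.088]
tool_rot: [0.789, 0.615, -0.001, 0.002]
force: [-1.2, -5.0, 8.4]
opening: 0.0188
grip_force: 100.8
```

Emit:
apply_moves(commands=[{"x": -4, "y": 0, "z": 7, "turn": 0, "gripper": 5}, {"x": -3, "y": 0, "z": 6, "turn": 0, "gripper": 5}, {"x": 0, "y": 0, "z": 0, "turn": 0, "gripper": 5}])

```text
time_s: 35.65
tcp_pos: [0.5313, -0.4207, 0.0752]
tool_rot: [0.788, 0.615, -0.0, 0.002]
force: [-0.9, -4.9, 10.2]
opening: 0.019
grip_force: 101.1
```

```bash
python3 - <<'E'
from h import *
st=sense();t=st['tcp_pos'];print(st['time_s'],t,st['force'].round(1),st['moment'].round(2))
for c in ['wrist','scene','side']:
    s=snap(c);s['fish']=c=='wrist'
    print(c,[(q['conf'],q['location'],onz(s,q['location'],.004)) for q in pinpoint(c,'scoop')[:1]])
E
```

```text
35.65 [ 0.53125628 -0.42074482  0.07517744] [-0.9 -4.9 10.2] [ 0.26 -0.1  -0.01]
wrist [(0.59, [279.2, 46.3], array([ 0.55988678, -0.3021613 ,  0.004     ]))]
scene [(0.61, [163.9, 330.0], array([ 0.56239264, -0.30809209,  0.004     ]))]
side [(0.75, [349.9, 297.1], array([ 0.55944136, -0.30186422,  0.004     ]))]
```

Emit:
apply_moves(commands=[{"x": -1, "y": 0, "z": 2, "turn": 0, "gripper": 5}, {"x": -1, "y": 0, "z": 2, "turn": 0, "gripper": 5}, {"x": 0, "y": 0, "z": 0, "turn": 0, "gripper": 5}])

```text
time_s: 36.33
tcp_pos: [0.5306, -0.4218, 0.0708]
tool_rot: [0.788, 0.615, -0.0, 0.001]
force: [-0.1, -2.9, 4.6]
opening: 0.0192
grip_force: 100.1
```

Emit:
apply_moves(commands=[{"x": 0, "y": 0, "z": -1, "turn": 0, "gripper": 24}, {"x": 0, "y": 0, "z": 0, "turn": 0, "gripper": 45}, {"x": 0, "y": 0, "z": 0, "turn": 0, "gripper": 80}, {"x": 0, "y": 0, "z": 0, "turn": 0, "gripper": 80}, {"x": 0, "y": 0, "z": 0, "turn": 0, "gripper": 80}])

```text
time_s: 36.95
tcp_pos: [0.5308, -0.4203, 0.0711]
tool_rot: [0.788, 0.616, -0.0, -0.0]
force: [0.2, -0.1, 0.2]
opening: 0.0798
grip_force: 0.0
```

Emit:
apply_moves(commands=[{"x": 0, "y": 0, "z": -15, "turn": 0, "gripper": 80}, {"x": 0, "y": 0, "z": -25, "turn": 0, "gripper": 80}, {"x": 0, "y": 0, "z": -40, "turn": 0, "gripper": 80}, {"x": 0, "y": 0, "z": 0, "turn": 0, "gripper": 80}])

```text
time_s: 37.45
tcp_pos: [0.5323, -0.4219, 0.1555]
tool_rot: [0.788, 0.616, 0.001, 0.003]
force: [-0.0, 0.0, -0.5]
opening: 0.0801
grip_force: 0.0
```

```bash
python3 - <<'E'
from h import *
st=sense();t=st['tcp_pos'];print(st['time_s'],t,st['force'].round(1))
T=R.from_quat(st['tool_rot']).as_matrix();print('toolyaw',np.degrees(np.arctan2(T[1,0],T[0,0])))
s=snap('wrist','fin_w.png');s['fish']=1
print([(q['conf'],q['location'],onz(s,q['location'],.004)) for q in pinpoint('wrist','scoop')[:1]])
g=cv2.cvtColor(s['color'],6)
for r in range(0,300,8): print('%3d '%r+''.join('%x'%(g[r,c]//16) for c in range(160,400,4)))
M=R.from_euler('z',76,degrees=True).as_matrix()
for q in [(45,47,2),(45,-47,2),(-45,47,45),(-45,-47,45),(-145,10,74),(-145,-10,74)]: print(q,proj(s,np.array([.5565,-.3125,.004])+M@np.array(q)/1000).round())
for c in ['scene']:
    s=snapshot(c)
    for n,z in [('weighing_tray',.051),('brush',0),('pot_base',0),('loupe',0),('sample_jar',0),('cup',0),('scale_block',0)]: print(n,[(round(q['conf'],2),(onz(s,q['location'],z)[:2]*1000).round().tolist()) for q in pinpoint(c,n)[:2]])
E
```

```text
37.45 [ 0.53229328 -0.42187398  0.15549465] [-0.   0.  -0.5]
toolyaw 75.98271310986036
[(0.85, [277.4, 65.5], array([ 0.55956263, -0.30394647,  0.004     ]))]
  0 777778775455564454544455554566555544554455578888888888888888
  8 777778874544444444445555665655545565565545568888888888888888
 16 777787775455555554555445556555666665555555558888888888888888
 24 787777875554444557777777778888888888888888858888888888888888
 32 877887775654454567777777777888888888888888678888888888888888
 40 877777774455554566777777777777888888888888578888888888888888
 48 787877785545545567777777777777778888888888578888888888888888
 56 877788884544554626777777777777777888888888538888888888888889
 64 878887875555555627777777888888888888899888438888899998888888
 72 778888775554455627777777788888888888888888438899889888888889
 80 777777886554444627777778888888888888888888438888998888888988
 88 988887876455555727777788888888888888888888338889989888888888
 96 888889887445554627777888888888888888888888337888898899888889
104 888888888655554727777788888888888888888887337778888888999999
112 888988998555644647777778888
[... 1199 characters left out ...]
9999
264 888898888889888899888656656556888999998888889899888998889999
272 888832200888888898889989888999898888989888998899999810223899
280 820222000788999888899888888889888898998999999999998800022212
288 012220000588888998988888888888888888889899999899989500001221
296 222100000299988988988888889888888889999889989999999200000122
(45, 47, 2) [223.  29.]
(45, -47, 2) [329.  28.]
(-45, 47, 45) [215. 128.]
(-45, -47, 45) [338. 128.]
(-145, 10, 74) [263. 265.]
(-145, -10, 74) [290. 265.]
weighing_tray [(0.86, [556.0, 380.0])]
brush [(0.75, [727.0, -10.0])]
pot_base [(0.66, [385.0, 129.0])]
loupe []
sample_jar [(0.94, [761.0, 177.0])]
cup [(0.9, [758.0, -177.0])]
scale_block [(0.67, [408.0, -7.0])]
```

```bash
python3 -c "
from bench import *
print(finish_job())"
```

```text
the job is handed in; nothing more can be done
None
```

I moved all five whorls into the weighing tray with the scoop and laid the scoop back on its mat, about 7 mm from where it started; I handed the job in at about 37.5 s, and the brief peak press on the drying tray was about 15 N.

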